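Put the three pieces on their right display risers

ROBOT

A 7-joint arm with a two-finger parallel gripper is mounted at the origin on the work surface. World frame = base frame: x ahead of the robot, y to its left, z up, the work surface at z = 0. Lengths are in m, angles in rad, forces in N, time in s.
With the tool pointing down it reaches from about 0.4 to 0.875 m from the base axis. Payload 19.3 kg.
Tool frame: the origin (TCP) lies between the finger pads; the fingertips stand 17 mm ahead of it and the grasp point (between the pads) lies 2 mm behind it (bot.tips_ahead is the z of the fingertips in the tool frame, in m); z points along the fingers, y is the direction in which the jaws open and shut (so a half turn about z gives the same grasp; the last joint's range is limited). The gripper opens to 85 mm and grips with 20 to 120 N. Pads are 22 mm wide; open, the fingers measure 114 mm over their backs; the gripper's body (76 mm by 85 mm) begins 54 mm behind the grasp point. The pads swing forward as they close: fully open they stand 13 mm farther back than shut.
Start: joints at [1.037, 0.521, -0.036, 1.599, 0.021, 1.021, -0.113], TCP at [0.28, -0.559, 0.248] pointing down, gripper open.
Joint ranges: [-2.91, 2.91], [-0.3, 2.13], [-1.5, 1.42], [0.17, 2.43], [-1.26, 4.41], [0.16, 1.93], [-2.52, 2.52]. Speed limits (rad/s): [1.89, 1.89, 2.39, 2.39, 3.01, 3.01, 3.01].

INTERFACE

Orientations are given as [roll, pitch, yaw] about the fixed x, y, z axes, in that order (R = Rz(yaw) Ry(pitch) Rx(roll)).
In Python, from workcell import telemetry, cams, job, bot gives the robot as it stands.
- The arm moves only by the tool arm_command, never from a script. Its argument "deltas" is a list of rows, each a list of 7 numbers: the opening, from -1 (shut) to 1 (fully open), so that 0 is half open, then the shift along the tool's x, y, z normalised to -1 to 1, where 1 is 150 mm, then the turn, a rotation vector about the tool's x, y, z normalised to -1 to 1, where 1 is 45 degrees. In form: [[hand, tx, ty, tz, rx, ry, rz], ...]. A call has 1 to 8 rows; each row is the pose to reach, as a shift and turn from the pose commanded when the call began, along the tool's axes at that moment; what a row does not reach only later rows make up. A row lasts 1/8 s, in which the tool goes at most 62.5 mm and 10.7 degrees, less where a joint would pass 70% of its speed; a pose out of reach is approached as far as the arm can. A call with a number of a shift or a turn outside -1 to 1 is refused whole. A call with a gripper value outside its range is refused whole. The fingers move at their own pace and stop on an object; "newtons" is the grip in N (left out, the last holds). Time passes only in rows, so rows that repeat a pose let the fingers close. It gives the time, the measured TCP pose, the force and the opening at its end, in the units of the state.
- telemetry.observe(): the state, without advancing time (a new reading comes with each control period).
- cams.grab_frame(name): name is "scene" or "top"; returns the picture (400x640x3 uint8, blue, green, red); there is no depth.
- cams.get_calibration(name): a dict with "fx", "fy", "cx", "cy" (pixels), "R" (3x3) and "t" (3): a world point X has camera coordinates R X + t. Camera axes: x right, y down, z forward; pixel columns grow to the right and rows downward; lengths in m; the calibration is good to about 2 mm. A picture is of the moment at which its call begins. get_calibration takes no time and is no camera call.
- job.job_done(): hands the job in, once; it reports no verdict.
The state is a dict: "clock": time; "qpos": joint angles; "qd": joint speeds; "joint_efforts": joint torques, N m; "position": TCP position; "tool_rot": TCP orientation; "force": force on the tool from outside, world axes, zero at the start; "moment": the same for the moment, N m; "grip_width": finger opening in m.
Only numpy, scipy, OpenCV 4.12 (cv2) and the standard library are available. Lean on these libraries where they do the work, as an engineer would, in place of code of your own. Each camera call takes 0.05 s, during which the arm holds its last target.

TASK

The three pieces for the sale photograph stand on each other's risers: re-set the display so that the candlestick stands on the low square riser, the mug on the middle-height round one and the thimble on the tall eight-sided one, each upright in the middle of its riser, with the empty cork mat free for parking a piece while you make room. They are old and fragile, so lift them, set them down gently and let go, never tip or drop them, and leave the burnisher, the magnifier and the pin dish where they lie.

Things in the scene. Friction and masses are not known exactly. Their poses are not given: they have to be found in the camera images.
- candlestick_mid (a point): squat white porcelain candlestick, gilt bands, loose, 110 mm tall, 175-290 g, round about its z. Foot 76 mm across, slim stem; its top 32 mm is a straight socket 38 mm across, the widest part above the foot: grip that. The point is on the axis half-way up, 55 mm above the underside (socket: 23 to 55 mm above the point). Starts on the tall riser.
- mug_mid (a point): small brown salt-glazed stoneware mug, darker above, loose, 78 mm tall, straight body 64 mm across, walls 4 mm, 200-325 g. Its handle stands out along its own +y to 60 mm from the axis; fingers closing along its own x on the body clear the handle. The point is on the body's axis half-way up, 39 mm above the underside; z up. Starts on the low riser.
- thimble_mid (a point): white bone-china thimble with gold scrolls, loose, standing mouth down, 26 mm tall, 20 mm across at the bottom, 17 mm at 20 mm up, 13 mm near the domed top, 15 g, round about z. The point is on the axis half-way up, 13 mm above the underside. Starts on the middle riser.
- riser_low_top (a point): centre of the top of the low riser: fixed square wooden slab 120 x 120 mm, 24 mm tall, flat top; x and y along its sides, z up
- riser_mid_top (a point): centre of the top of the middle riser: fixed round wooden drum 100 mm across, 48 mm tall, flat top, z up
- riser_tall_top (a point): centre of the top of the tall riser: fixed eight-sided wooden column 92 mm across its corners (foot 104 mm), 72 mm tall, flat top, z up
- mat_top (a point): centre of the top of the cork mat, the empty parking spot: fixed, flat, 140 mm along its x, 100 mm along its y, 5 mm thick, z up
- burnisher: bystander, loose: agate burnisher lying on the table, 165 mm long along its x, beech handle 22 mm thick towards -x, grey agate tip towards +x; origin on the table under its middle
- magnifier: bystander, loose: hand magnifier lying flat on the table, 166 mm long along its x, 16 mm thick, brass-rimmed lens 72 mm across centred 50 mm towards +x, dark handle towards -x; origin on the table under its middle
- pin_dish: bystander, loose: small white china pin dish with a gilt rim, 77 mm across, 18 mm tall, origin under its centre
Mind the look-alikes: they are no part of the job. Of the things that look like the part that bears candlestick_mid, the middle-sized one is meant.

How it is judged:
At the end, for the whole second after the job is handed in: The candlestick stands on the low square riser, the mug on the middle round riser and the thimble on the tall eight-sided riser, each with its axis within 15 mm of the riser's centre, resting on its top (height within 4 mm), upright within 0.1 rad, at rest and let go (horizontal distance between candlestick_mid and riser_low_top below 0.015 m and z of candlestick_mid in the frame of riser_low_top between 0.051 and 0.059 m and angle between each of candlestick_mid, mug_mid, thimble_mid's own z axis and vertical below 0.1 rad and linear speed of each of candlestick, mug, thimble below 0.02 m/s and horizontal distance between mug_mid and riser_mid_top below 0.015 m and z of mug_mid in the frame of riser_mid_top between 0.035 and 0.043 m and horizontal distance between thimble_mid and riser_tall_top below 0.015 m and z of thimble_mid in the frame of riser_tall_top between 0.009 and 0.017 m); the robot touches nothing.
It fails at once if a piece is tipped over (more than 40 degrees from upright) (angle between any of candlestick_mid, mug_mid, thimble_mid's own z axis and vertical above 0.7 rad).
It fails at once if a piece is dropped (falls free, out of the fingers, faster than 0.45 m/s: a fall of about 10 mm) ((linear speed of candlestick above 0.45 m/s and contact force between candlestick and the fingers below 0.05 N) or (linear speed of mug above 0.45 m/s and contact force between mug and the fingers below 0.05 N) or (linear speed of thimble above 0.45 m/s and contact force between thimble and the fingers below 0.05 N)).
It fails at once if a piece is banged or pressed on to a riser or the mat with over 60 N (contact force between any of candlestick, mug, thimble and riser_low above 60 N or contact force between any of candlestick, mug, thimble and riser_mid above 60 N or contact force between any of candlestick, mug, thimble and riser_tall above 60 N or contact force between any of candlestick, mug, thimble and mat above 60 N).
It fails at once if the burnisher, the magnifier or the pin dish is shifted by more than 15 mm (distance of any of burnisher, magnifier, pin_dish from where it was at the start of the episode above 0.015 m).
It also fails if it takes over 120 s, if anything falls off the work surface, if the arm or the gripper's body presses on something with over 40 N, if the wrist force passes 120 N, or if a joint passes its speed limit or range.

## Working session

There is one attempt and no reset: what is moved stays moved. The work goes in short steps, Python scripts to look and compute and a tool call to move; the robot and the scene stay as the last step left them, time stands still between calls to the robot, and variables do not carry over. Pictures are saved under pics/ and viewed, and the job is handed in when it is done.

Besides the shell and the picture viewer there is one more tool, called after "Call:" as name([rows], argument=value, ...), one row to a line, values as JSON. arm_command: Moves the arm, as the interface text tells. Its arguments: {"type":"object","properties":{"deltas":{"type":"array","items":{"type":"array","items":{"type":"number"}}},"newtons":{"type":"number"}},"required":["deltas"]}

```bash
ls; mkdir -p pics; python3 - <<'E'
from workcell import telemetry,cams,job,bot
import cv2
for n in("scene","top"):
    im=cams.grab_frame(n); cv2.imwrite(f"pics/{n}0.png",im); 
    c=cams.get_calibration(n); print(n,c)
print(telemetry.observe(), bot.tips_ahead)
E
```

```text
pics
scene {'fx': 449.6021129098324, 'fy': 449.6021129098324, 'cx': 318.99856341926596, 'cy': 193.98158222705283, 'R': array([[ 0.87841676,  0.47786067,  0.0057596 ],
       [ 0.34989181, -0.6348783 , -0.68884342],
       [-0.32551453,  0.60710685, -0.72488728]]), 't': array([-0.45657379, -0.1205754 ,  1.34704876])}
top {'fx': 414.10706840038677, 'fy': 414.10706840038677, 'cx': 324.73943303977177, 'cy': 197.78483358123506, 'R': array([[ 0.00219078, -0.99996772,  0.00773086],
       [-0.98970693, -0.0032744 , -0.14307155],
       [ 0.14309225, -0.00733784, -0.98968215]]), 't': array([0.00526777, 0.53898298, 1.33534211])}
{'clock': 0.1, 'qpos': array([ 1.0367799 ,  0.52198654, -0.03633972,  1.59991311,  0.02119996,
        1.02113174, -0.11275908]), 'qd': array([-6.99346156e-04,  6.68670185e-05,  7.26825078e-04, -1.04435628e-03,
       -8.94722091e-04, -2.35419333e-03,  1.98027927e-05]), 'joint_efforts': array([ 4.20231736e-03, -9.28488278e+01,  1.98465563e+00, -3.70529079e+01,
        1.82261481e-02,  5.45024173e-03, -4.04918364e-05]), 'position': array([ 0.27945528, -0.55873138,  0.2477767 ]), 'tool_rot': array([-3.14054105e+00,  6.78162458e-05,  4.63856354e-01]), 'force': array([-0.53269885, -0.07214835, -0.19862933]), 'moment': array([-0.02702776,  0.00010196,  0.01425483]), 'grip_width': 0.08544345688887135} 0.017
```

View pics/scene0.png

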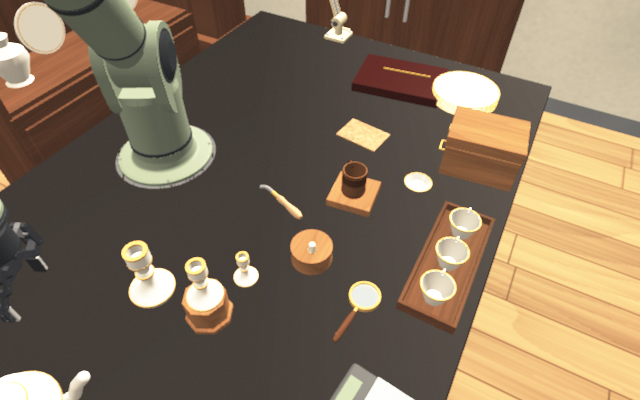

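View pics/top0.png

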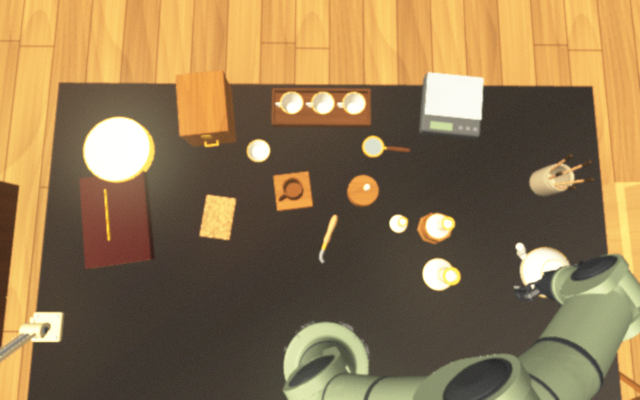

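Scene picture: there are three candlesticks, a large one at (147,275), one on the eight-sided riser at (205,285) and a small one at (245,268). The one meant is the middle-sized one on the tall riser at (205,285). The mug is at (355,180) on the square slab, not one of the three white cups at (437..465, 225..290). The thimble is at (312,247) on the drum. The mat is at (363,134). Close crops next.

```bash
cat > h.py <<'E'
import numpy as np, cv2
from workcell import telemetry,cams,job,bot
C={n:cams.get_calibration(n) for n in("scene","top")}
def proj(n,X):
    c=C[n]; X=np.atleast_2d(X); p=X@np.array(c["R"]).T+np.array(c["t"])
    return np.c_[c["fx"]*p[:,0]/p[:,2]+c["cx"],c["fy"]*p[:,1]/p[:,2]+c["cy"]]
def ray(n,u,v,z):
    c=C[n]; d=np.array(c["R"]).T@np.array([(u-c["cx"])/c["fx"],(v-c["cy"])/c["fy"],1]); o=-np.array(c["R"]).T@np.array(c["t"])
    return o+d*(z-o[2])/d[2]
def crop(im,x,y,w,h,f,name):
    cv2.imwrite(name,cv2.resize(im[y:y+h,x:x+w],None,fx=f,fy=f,interpolation=cv2.INTER_CUBIC))
E
python3 - <<'E'
from h import *
im=cv2.imread("pics/scene0.png"); t=cv2.imread("pics/top0.png")
crop(im,120,235,150,100,5,"pics/s_c.png"); crop(im,250,110,160,120,5,"pics/s_b.png"); crop(im,280,220,110,120,5,"pics/s_d.png")
crop(t,190,130,150,110,5,"pics/t_b.png"); crop(t,340,130,130,110,5,"pics/t_c.png")
E
```

```text
(no output)
```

View pics/s_c.png

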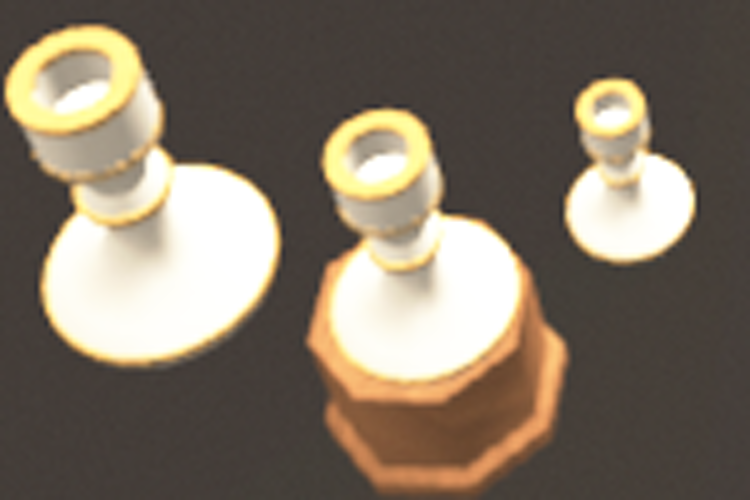

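View pics/s_b.png

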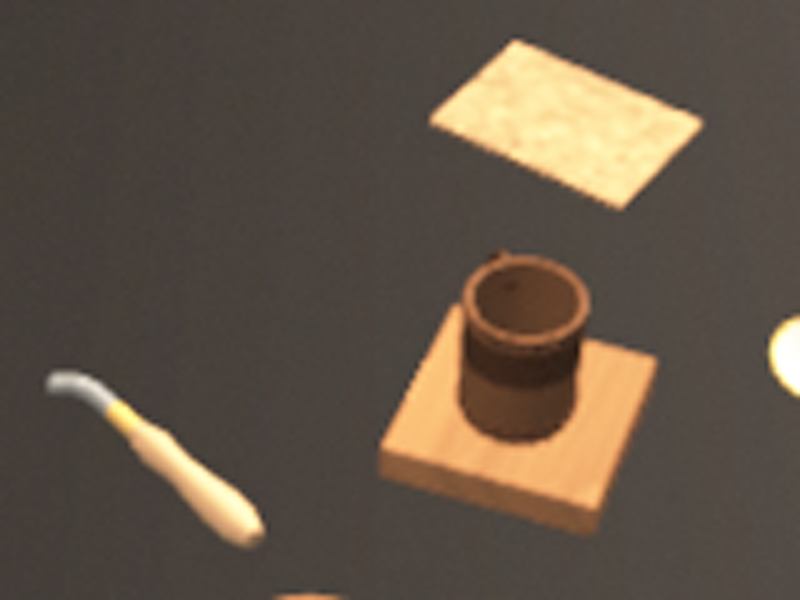

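View pics/s_d.png

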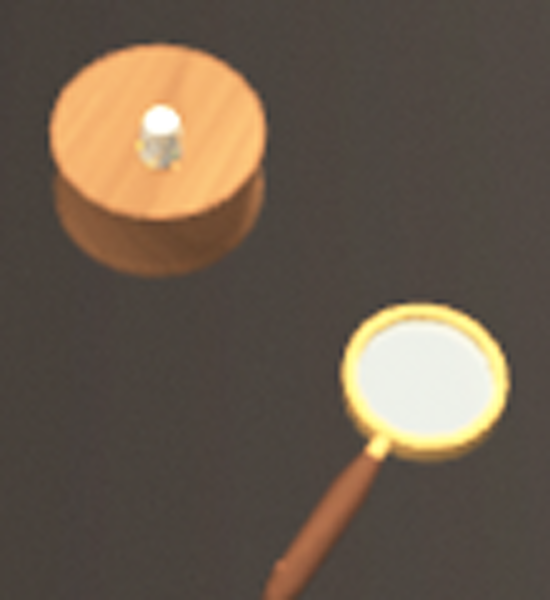

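View pics/t_b.png

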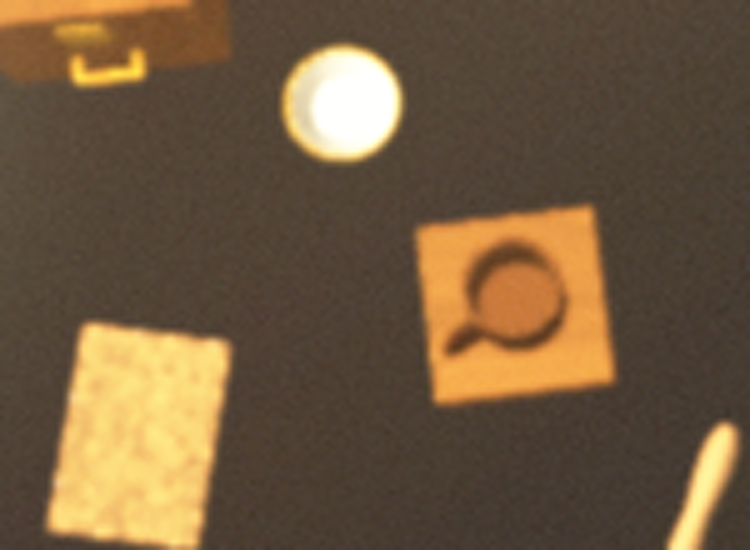

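View pics/t_c.png

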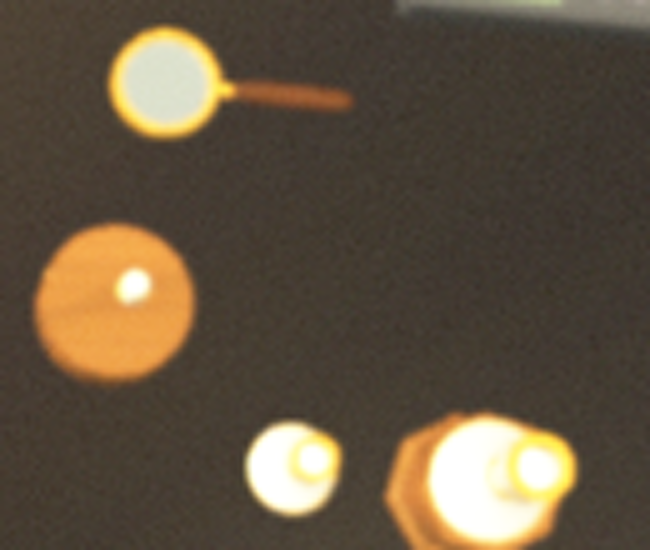

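```bash
cat > m.py <<'E'
from h import *
def P(off,p): return [(p[0]+.5)/5-.5+off[0],(p[1]+.5)/5-.5+off[1]]
O=dict(sc=("scene",(120,235)),sb=("scene",(250,110)),sd=("scene",(280,220)),tb=("top",(190,130)),tc=("top",(340,130)))
def R(k,p,z): n,o=O[k]; return ray(n,*P(o,p),z)
def show(l,k,p,z): print(l,k,np.round(R(k,p,z)*1000,1))
E
python3 - <<'E'
from m import *
show("cs rim","sc",(377.5,156.5),.182);show("cs rim","tc",(542,467),.182)
show("cs foot","sc",(425,297),.075);show("cs foot","tc",(490,481),.075)
show("drum","sd",(158,131),.048);show("drum","tc",(117,300),.048)
show("thimble mid","sd",(161,137),.061);show("thimble","tc",(134,286),.068)
show("mug rim","sb",(526,302),.102);show("mug","tb",(516,296),.102);show("handle","tb",(457,345),.065)
for q in("sb",[(457,308),(658,358),(598,512),(380,453)],.024),("tb",[(415,228),(594,205),(616,381),(435,404)],.024),("sb",[(517,40),(703,122),(622,209),(430,120)],.005),("tb",[(83,322),(232,342),(200,550),(47,532)],.005):
    c=np.array([R(q[0],p,q[2]) for p in q[1]]); print(q[0],np.round(c.mean(0)*1000,1),np.round(c[:,:2]*1000).tolist())
E
```

```text
cs rim sc [ 445.1 -357.1  182. ]
cs rim tc [ 444.3 -355.9  182. ]
cs foot sc [ 441.9 -354.8   75. ]
cs foot tc [ 444.2 -354.9   75. ]
drum sd [ 565. -122.   48.]
drum tc [ 565.4 -119.7   48. ]
thimble mid sd [ 572.8 -132.8   61. ]
thimble tc [ 571.4 -128.8   68. ]
mug rim sb [565.1 107.9 102. ]
mug tb [558.3 108.6 102. ]
handle tb [532.  149.1  65. ]
sb [567.4 111.   24. ] [[502.0, 162.0], [617.0, 179.0], [634.0, 60.0], [516.0, 43.0]]
tb [565.9 114.7  24. ] [[618.0, 183.0], [634.0, 62.0], [514.0, 47.0], [498.0, 167.0]]
sb [478.  365.3   5. ] [[414.0, 426.0], [553.0, 406.0], [542.0, 305.0], [402.0, 325.0]]
tb [478.1 367.2   5. ] [[556.0, 409.0], [542.0, 308.0], [401.0, 324.0], [413.0, 427.0]]
```

```bash
cat > ov.py <<'E'
from h import *
def circ(x,y,z,r,n=60,a0=0): a=a0+np.arange(n)*2*np.pi/n; return np.c_[x+r*np.cos(a),y+r*np.sin(a),0*a+z]
def draw(im,n,off,wh,f,shapes,name):
    x,y=off; w,h=wh
    o=cv2.resize(im[y:y+h,x:x+w],None,fx=f,fy=f,interpolation=cv2.INTER_CUBIC)
    for s,col in shapes:
        p=(proj(n,s)-[x,y]+.5)*f-.5
        cv2.polylines(o,[np.round(p*8).astype(int).reshape(-1,1,2)],True,col,1,cv2.LINE_AA,3)
    cv2.imwrite(name,o)
def rect(x,y,z,a,b,yaw):
    c,s=np.cos(yaw),np.sin(yaw); return np.array([[x+c*u-s*v,y+s*u+c*v,z] for u,v in((a,b),(-a,b),(-a,-b),(a,-b))])
E
python3 - <<'E'
from ov import *
im=cv2.imread("pics/scene0.png"); t=cv2.imread("pics/top0.png")
B=(255,0,0);G=(0,255,0);M=(255,0,255)
cs=(444.5e-3,-356e-3)
o=0.15
S=[(circ(*cs,.182,.019),B),(circ(*cs,.15,.019),B),(circ(*cs,.074,.038),G)]+[(circ(*cs,.072,.046,8,o),M),(circ(*cs,0,.052,8,o),M)]
draw(im,"scene",(160,250),(100,90),8,S,"pics/o1.png")
draw(t,"top",(390,195),(80,60),8,S,"pics/o2.png")
d=(.565,-.121);th=(.572,-.131);mg=(.5625,.1085);lo=(.5665,.113)
S=[(circ(*d,.048,.05),M),(circ(*th,.048,.010),G),(circ(*th,.068,.0085),B)]
draw(im,"scene",(285,220),(60,60),8,S,"pics/o3.png")
draw(t,"top",(335,165),(60,50),8,S,"pics/o4.png")
S=[(rect(*lo,.024,.06,.06,.137),M),(circ(*mg,.102,.032),G),(circ(*mg,.024,.032),B)]
draw(im,"scene",(320,155),(70,65),8,S,"pics/o5.png")
draw(t,"top",(265,165),(60,55),8,S,"pics/o6.png")
import numpy as np
for a,b,c in((1,2,'p1'),(3,4,'p2'),(5,6,'p3')):
    A=cv2.imread(f"pics/o{a}.png");Bm=cv2.imread(f"pics/o{b}.png")
    s=800/(A.shape[1]+Bm.shape[1]); 
    H=max(A.shape[0],Bm.shape[0]); z=np.zeros((H,A.shape[1]+Bm.shape[1],3),np.uint8); z[:A.shape[0],:A.shape[1]]=A; z[:Bm.shape[0],A.shape[1]:]=Bm
    cv2.imwrite(f"pics/{c}.png",cv2.resize(z,None,fx=s,fy=s,interpolation=cv2.INTER_AREA))
E
```

```text
(no output)
```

View pics/o1.png

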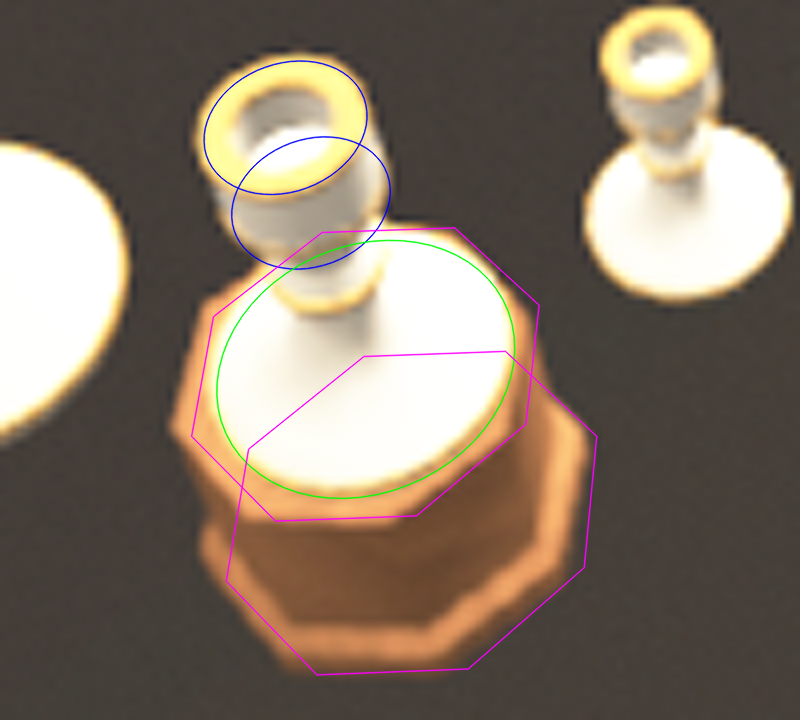

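View pics/o2.png

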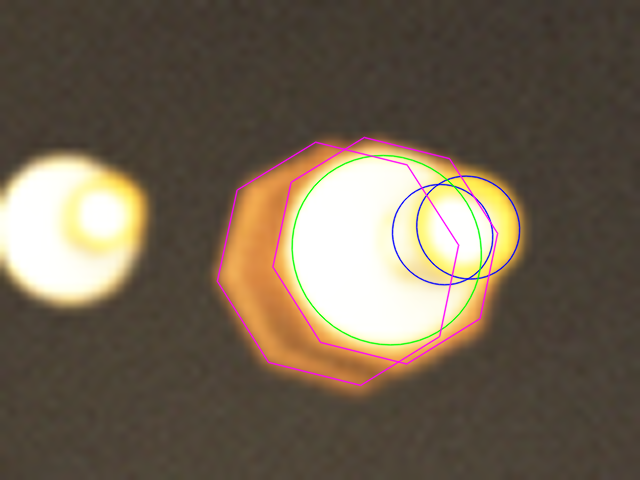

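View pics/p2.png

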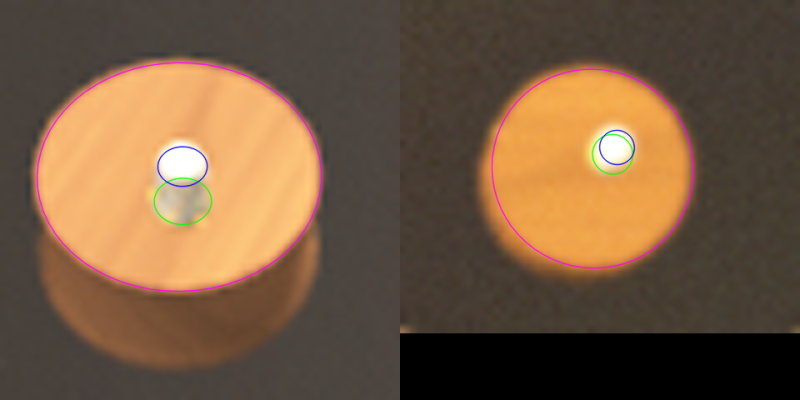

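View pics/p3.png

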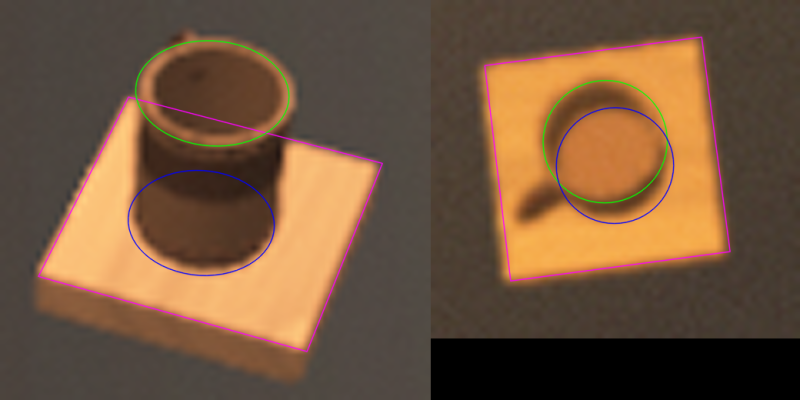

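```bash
cat >> h.py <<'E'
from scipy.spatial.transform import Rotation as Ro
def go(x,y,z,yaw=None,frm=None,label=""):
    s=telemetry.observe(); p=np.array(s["position"]); e=np.array(s["tool_rot"])
    R=Ro.from_euler("xyz",e)
    d=R.inv().apply(np.array([x,y,z])-p)/.15
    r=np.zeros(3)
    if yaw is not None: r=(R.inv()*Ro.from_euler("xyz",[np.pi,0,np.radians(yaw)])).as_rotvec()/(np.pi/4)
    print(label,np.round(d,3),np.round(r,3),"pos",np.round(p,4),"rpy",np.round(np.degrees(e),1))
E
python3 - <<'E'
from ov import *
from scipy.optimize import least_squares
# octagon corners
def pix(o,p): return (np.array(p)+.5)/8-.5+o
obs=[("scene",.0,.052,pix([160,250],p)) for p in((203,547),(290,668),(440,657),(555,567),(592,430))]+[("scene",.072,.046,pix([160,250],p)) for p in((172,425),(205,300),(245,518),(388,523))]
obs+=[("top",.0,.052,pix([390,195],p)) for p in((218,280),(268,362),(360,392),(236,187))]
def f(q):
    r=[]
    for n,z,R,p in obs:
        c=proj(n,circ(q[0],q[1],z,R,8,q[2])); d=c-p; r+=list(d[np.argmin((d**2).sum(1))])
    return np.array(r)
for a in(0,.2,.4,.6):
  s=least_squares(f,[.444,-.356,a],loss="soft_l1"); print(s.x,s.cost,np.round(s.fun,1))
from workcell import bot
print([a for a in dir(bot) if a[0]!='_'])
go(.5,-.25,.29,45+26,label="step")
E
```

```text
[ 0.44004793 -0.35682035  0.08478616] 6.638621702532542 [ 0.7  2.3  0.  -0.4 -0.   1.4  0.9  0.7 -0.9  1.4  0.1 -0.5 -0.1  0.3
  0.5 -0.8  0.  -1.1 -0.   0.4 -0.5  0.7 -0.7  0.6  1.   0.9]
[ 0.44004793 -0.35682035  0.08478616] 6.638621702532465 [ 0.7  2.3  0.  -0.4 -0.   1.4  0.9  0.7 -0.9  1.4  0.1 -0.5 -0.1  0.3
  0.5 -0.8  0.  -1.1 -0.   0.4 -0.5  0.7 -0.7  0.6  1.   0.9]
[ 0.44004793 -0.35682035  0.08478616] 6.638621702532388 [ 0.7  2.3  0.  -0.4 -0.   1.4  0.9  0.7 -0.9  1.4  0.1 -0.5 -0.1  0.3
  0.5 -0.8  0.  -1.1 -0.   0.4 -0.5  0.7 -0.7  0.6  1.   0.9]
[ 0.44004793 -0.35682035  0.87018432] 6.638621702532317 [ 0.7  2.3  0.  -0.4 -0.   1.4  0.9  0.7 -0.9  1.4  0.1 -0.5 -0.1  0.3
  0.5 -0.8  0.  -1.1 -0.   0.4 -0.5  0.7 -0.7  0.6  1.   0.9]
['IKError', 'tips_ahead']
step [ 2.236 -1.183 -0.28 ] [-0.001 -0.    -0.987] pos [ 0.2795 -0.5587  0.2478] rpy [-179.9    0.    26.6]
```

Call:
arm_command([
  [0,0,0,-0.25,0,0,-0.2],
  [0,0.4,-0.2,-0.3,0,0,-0.4],
  [0,0.8,-0.4,-0.3,0,0,-0.6],
  [0,1,-0.55,-0.3,0,0,-0.8],
  [0,1,-0.55,-0.3,0,0,-1],
  [0,1,-0.55,-0.3,0,0,-1],
], newtons=20)

```text
clock: 0.85
position: [0.3767, -0.418, 0.2932]
tool_rot: [-3.141, -0.0, 1.249]
force: [1.0, -1.1, -0.4]
grip_width: 0.0422
```

```bash
python3 -c "
from h import *
go(.572,-.131,.2,90)"
```

```text
[2.227 0.629 0.621] [-0.   -0.   -0.41] pos [ 0.3767 -0.418   0.2932] rpy [-180.    -0.    71.5]
```

Call:
arm_command([
  [0,0.4,0.1,0,0,0,-0.2],
  [0,0.8,0.3,0,0,0,-0.41],
  [0,1,0.3,0,0,0,-0.41],
  [0,1,0.3,0,0,0,-0.41],
])

```text
clock: 1.35
position: [0.4678, -0.2882, 0.2931]
tool_rot: [-3.142, -0.001, 1.57]
force: [-0.7, -0.0, -1.3]
grip_width: 0.0426
```

```bash
python3 -c "
from h import *
go(.572,-.131,.2,90)"
```

```text
[1.048 0.694 0.622] [-0.    -0.001 -0.001] pos [ 0.4678 -0.2882  0.2931] rpy [-180.    -0.    89.9]
```

Call:
arm_command([
  [0,0.4,0.3,0.3,0,0,0],
  [0,0.8,0.6,0.6,0,0,0],
  [0,1,0.69,0.9,0,0,0],
  [0,1,0.69,1,0,0,0],
  [0,1,0.69,1,0,0,0],
])

```text
clock: 1.98
position: [0.5694, -0.1388, 0.1401]
tool_rot: [-3.137, -0.001, 1.57]
force: [-0.4, -0.5, 0.6]
grip_width: 0.0428
```

```bash
python3 - <<'E'
from ov import *
go(.572,-.131,.12,90)
p=telemetry.observe()["position"]
im=cams.grab_frame("scene")
x,y=270,150
a=[np.array([[p[0]-.05,p[1]-.011,p[2]-k],[p[0]+.05,p[1]-.011,p[2]-k]]) for k in(.017,0.004)]
draw(im,"scene",(x,y),(100,110),7,[(a[0],(255,0,255)),(a[1],(0,255,0))],"pics/a1.png")
t=cams.grab_frame("top"); crop(t,330,150,80,70,8,"pics/a2.png")
E
```

```text
[0.052 0.018 0.134] [-0.006 -0.002 -0.001] pos [ 0.5694 -0.1388  0.1401] rpy [-1.797e+02 -1.000e-01  8.990e+01]
```

View pics/a1.png

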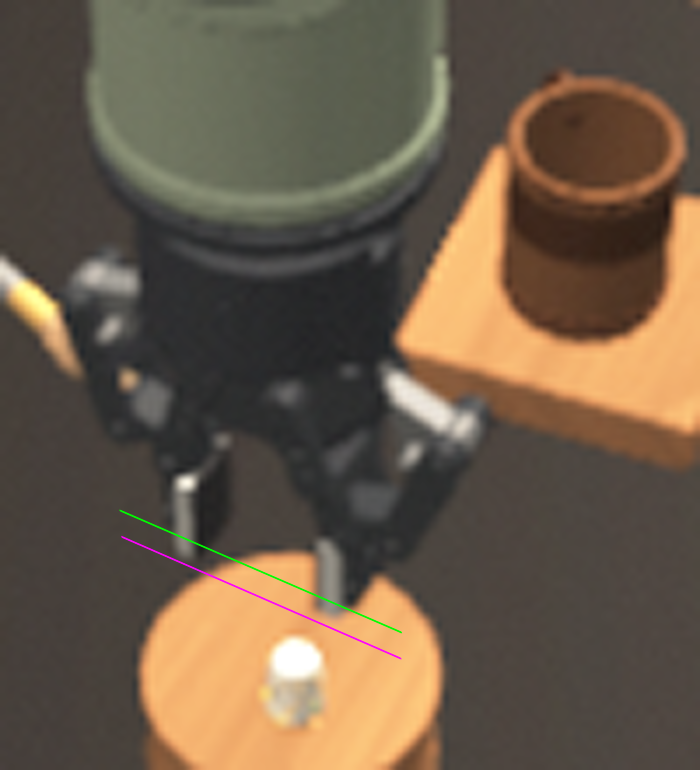

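View pics/a2.png

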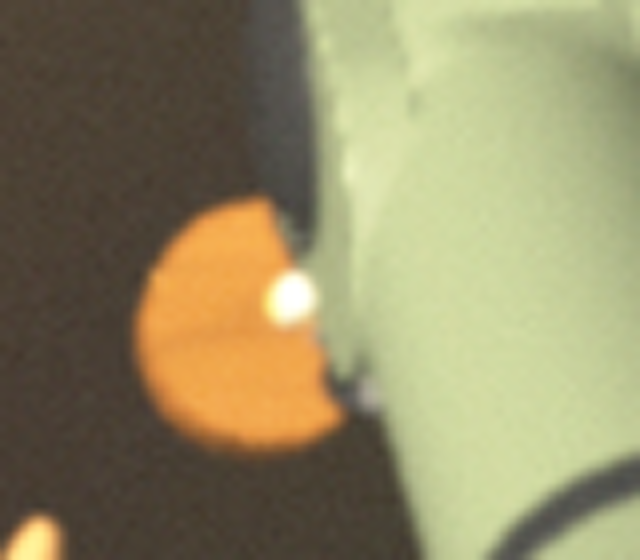

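Call:
arm_command([
  [0,0.05,0.02,0.13,0,0,0],
  [0,0.05,0.02,0.3,0,0,0],
  [0,0.05,0.02,0.3,0,0,0],
  [0,0.05,0.02,0.3,0,0,0],
])

```text
clock: 2.58
position: [0.5737, -0.133, 0.0992]
tool_rot: [3.141, 0.0, 1.57]
force: [-0.4, -0.6, -0.2]
grip_width: 0.0429
```

```bash
python3 - <<'E'
from ov import *
go(.572,-.131,.070,90)
E
```

```text
[ 0.014 -0.011  0.194] [ 0.001  0.    -0.001] pos [ 0.5737 -0.133   0.0992] rpy [179.9   0.   90. ]
```

Call:
arm_command([
  [0,0.01,-0.01,0.1,0,0,0],
  [0,0.01,-0.01,0.19,0,0,0],
  [0,0.01,-0.01,0.19,0,0,0],
  [0,0.01,-0.01,0.19,0,0,0],
])

```text
clock: 3.08
position: [0.572, -0.1309, 0.0698]
tool_rot: [-3.142, -0.0, 1.571]
force: [-0.0, -0.6, 0.3]
grip_width: 0.0428
```

```bash
python3 - <<'E'
from ov import *
im=cams.grab_frame("scene"); crop(im,270,180,90,90,8,"pics/a3.png")
t=cams.grab_frame("top"); crop(t,330,150,80,70,8,"pics/a4.png")
E
```

```text
(no output)
```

View pics/a3.png

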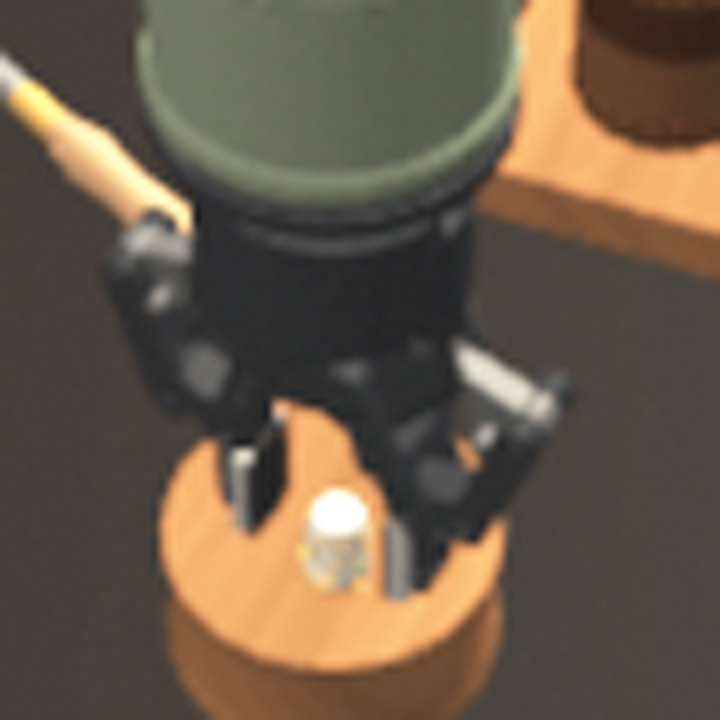

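Call:
arm_command([
  [-0.3,0,0,0,0,0,0],
  [-0.4,0,0,0,0,0,0],
  [-0.5,0,0,0,0,0,0],
  [-0.6,0,0,0,0,0,0],
  [-0.7,0,0,0,0,0,0],
  [-1,0,0,0,0,0,0],
  [-1,0,0,0,0,0,0],
], newtons=20)

```text
clock: 4.05
position: [0.5719, -0.131, 0.0699]
tool_rot: [3.141, 0.0, 1.571]
force: [-0.9, -0.3, 4.5]
grip_width: 0.0171
```

```bash
python3 - <<'E'
from ov import *
im=cams.grab_frame("scene"); crop(im,270,180,90,90,8,"pics/a5.png")
print(telemetry.observe()["grip_width"])
E
```

```text
0.017551942014392825
```

View pics/a5.png

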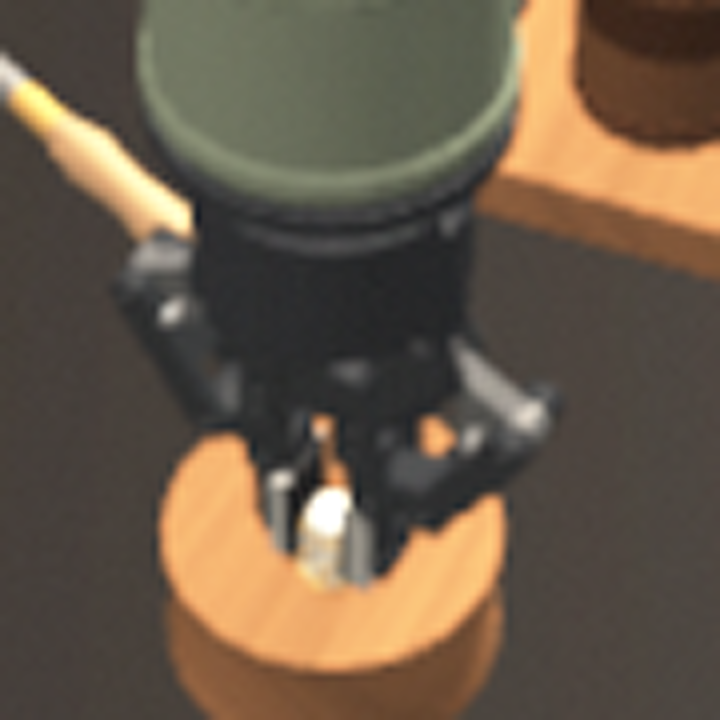

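Call:
arm_command([
  [-1,0,0,-0.03,0,0,0],
  [-1,0,0,-0.15,0,0,0],
  [-1,0,0,-0.4,0,0,0],
  [-1,0,0,-0.6,0,0,0],
  [-1,0,0,-0.6,0,0,0],
  [-1,0,0,-0.6,0,0,0],
])

```text
clock: 4.85
position: [0.5717, -0.131, 0.16]
tool_rot: [3.141, 0.0, 1.571]
force: [-0.2, -0.7, 0.7]
grip_width: 0.0173
```

```bash
python3 - <<'E'
from ov import *
im=cams.grab_frame("scene"); crop(im,270,140,90,90,8,"pics/a6.png")
go(.478,.366,.16,90)
print(telemetry.observe()["grip_width"])
E
```

```text
[ 3.313e+00 -6.220e-01 -2.000e-03] [-0.001 -0.     0.   ] pos [ 0.5715 -0.131   0.1596] rpy [-180.   -0.   90.]
0.01720250823651996
```

View pics/a6.png

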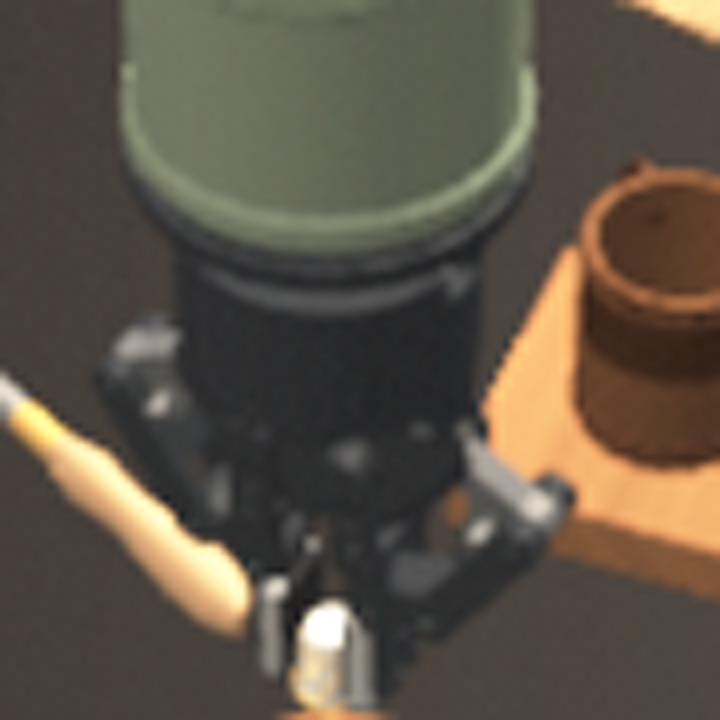

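Call:
arm_command([
  [-1,0.2,0,-0.1,0,0,0],
  [-1,0.5,-0.1,-0.15,0,0,0],
  [-1,0.8,-0.2,-0.15,0,0,0],
  [-1,1,-0.3,-0.15,0,0,0],
])

```text
clock: 5.4
position: [0.5258, 0.0211, 0.1818]
tool_rot: [-3.14, -0.0, 1.573]
force: [0.4, 0.4, 0.1]
grip_width: 0.0175
```

Call:
arm_command([
  [-1,0.3,-0.1,0,0,0,0],
  [-1,0.6,-0.2,0,0,0,0],
  [-1,0.9,-0.3,0,0,0,0],
  [-1,1,-0.32,0,0,0,0],
])

```text
clock: 5.9
position: [0.4774, 0.1716, 0.1819]
tool_rot: [-3.14, -0.0, 1.575]
force: [1.3, -0.1, -0.1]
grip_width: 0.0174
```

Call:
arm_command([
  [-1,0.3,0,0,0,0,0],
  [-1,0.6,0,0,0,0,0],
  [-1,0.9,0,0.1,0,0,0],
  [-1,1,0,0.3,0,0,0],
  [-1,1,0,0.3,0,0,0],
])

```text
clock: 6.52
position: [0.4775, 0.3188, 0.1351]
tool_rot: [-3.138, 0.002, 1.573]
force: [0.3, -0.4, 0.1]
grip_width: 0.0171
```

```bash
python3 - <<'E'
from ov import *
go(.478,.366,.027,90)
E
```

```text
[0.316 0.006 0.72 ] [-0.005  0.003  0.002] pos [0.4775 0.3188 0.1351] rpy [-1.798e+02  1.000e-01  9.010e+01]
```

Call:
arm_command([
  [-1,0.2,0,0.1,0,0,0],
  [-1,0.31,0,0.3,0,0,0],
  [-1,0.31,0,0.5,0,0,0],
  [-1,0.31,0,0.65,0,0,0],
  [-1,0.31,0,0.65,0,0,0],
  [-1,0.31,0,0.65,0,0,0],
])

```text
clock: 7.28
position: [0.4796, 0.3651, 0.0412]
tool_rot: [3.141, -0.001, 1.57]
force: [-1.0, -1.1, -0.4]
grip_width: 0.0173
```

```bash
python3 - <<'E'
from ov import *
go(.478,.366,.027,90)
im=cams.grab_frame("scene"); crop(im,320,80,90,90,8,"pics/b1.png")
E
```

```text
[ 0.006 -0.011  0.094] [ 0.001 -0.001 -0.001] pos [0.4796 0.3651 0.0412] rpy [179.9  -0.   90. ]
```

View pics/b1.png

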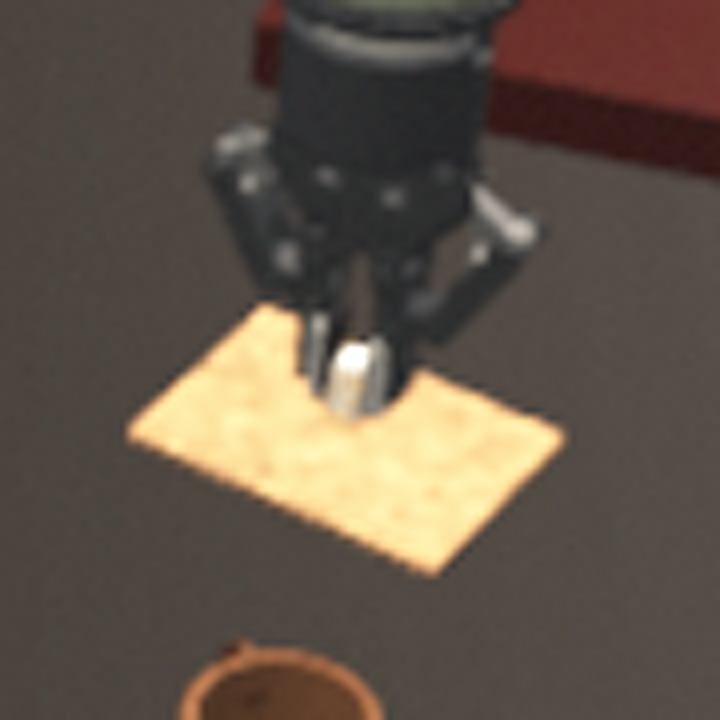

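Call:
arm_command([
  [-1,0,0,0.04,0,0,0],
  [-1,0,0,0.07,0,0,0],
  [-1,0,0,0.085,0,0,0],
  [-1,0,0,0.09,0,0,0],
  [-1,0,0,0.09,0,0,0],
])

```text
clock: 7.95
position: [0.4786, 0.3655, 0.0268]
tool_rot: [3.141, 0.0, 1.571]
force: [-4.1, -3.7, 12.9]
grip_width: 0.0169
```

Call:
arm_command([
  [-1,0,0,0.007,0,0,0],
  [-1,0,0,0.007,0,0,0],
  [-1,0,0,0.007,0,0,0],
])

```text
clock: 8.32
position: [0.4786, 0.3656, 0.0264]
tool_rot: [3.141, 0.0, 1.571]
force: [-7.0, -5.8, 25.8]
grip_width: 0.017
```

Call:
arm_command([
  [-1,0,0,-0.012,0,0,0],
  [-1,0,0,-0.012,0,0,0],
])

```text
clock: 8.57
position: [0.4787, 0.3656, 0.0271]
tool_rot: [3.142, -0.0, 1.571]
force: [-0.1, 0.3, -0.5]
grip_width: 0.0171
```

Call:
arm_command([
  [-0.6,0,0,0,0,0,0],
  [-0.5,0,0,0,0,0,0],
  [-0.3,0,0,0,0,0,0],
  [-0.2,0,0,0,0,0,0],
  [0,0,0,0,0,0,0],
  [0,0,0,0,0,0,0],
])

```text
clock: 9.32
position: [0.4787, 0.3655, 0.027]
tool_rot: [-3.142, -0.0, 1.571]
force: [0.0, 0.1, 0.2]
grip_width: 0.0428
```

```bash
python3 - <<'E'
from ov import *
im=cams.grab_frame("scene"); crop(im,320,80,90,90,8,"pics/b2.png")
go(.564,.110,.16,125)
E
```

```text
[-1.704  0.568 -0.886] [ 0.    -0.    -0.777] pos [0.4787 0.3655 0.0271] rpy [180.  -0.  90.]
```

View pics/b2.png

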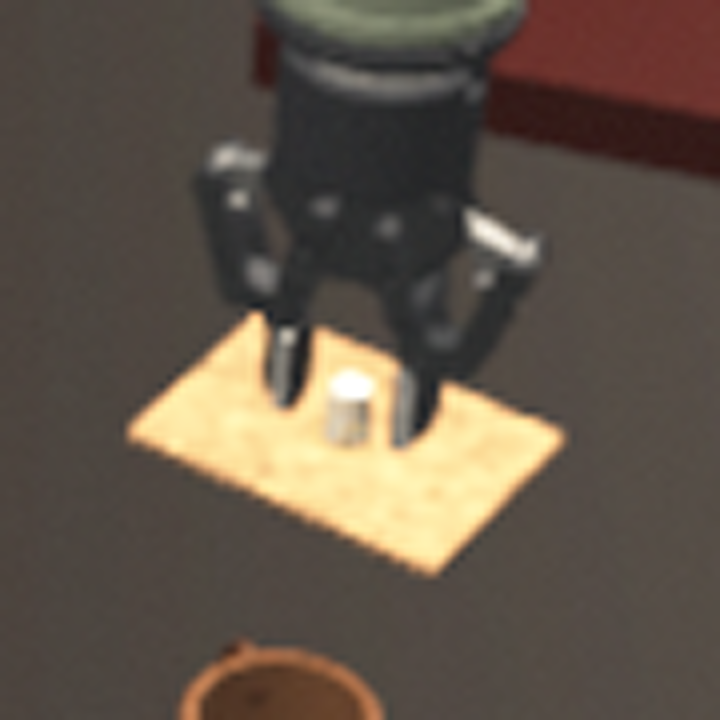

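Call:
arm_command([
  [0,0,0,-0.2,0,0,0],
  [0,0,0,-0.5,0,0,0],
  [0,0,0,-0.9,0,0,-0.1],
  [1,-0.2,0.1,-1,0,0,-0.3],
  [1,-0.5,0.2,-1,0,0,-0.5],
  [1,-0.8,0.4,-1,0,0,-0.7],
  [1,-1,0.55,-1,0,0,-0.78],
  [1,-1,0.57,-1,0,0,-0.78],
])

```text
clock: 10.38
position: [0.5658, 0.2123, 0.1768]
tool_rot: [-3.141, 0.001, 2.18]
force: [-0.6, -0.1, -0.0]
grip_width: 0.0852
```

```bash
python3 - <<'E'
from ov import *
im=cams.grab_frame("top"); crop(im,190,130,150,110,5,"pics/b3.png")
go(.564,.110,.15,125)
E
```

```text
[-0.565 -0.405  0.179] [-0.     0.    -0.001] pos [0.5651 0.2143 0.1769] rpy [-180.    0.  125.]
```

View pics/b3.png

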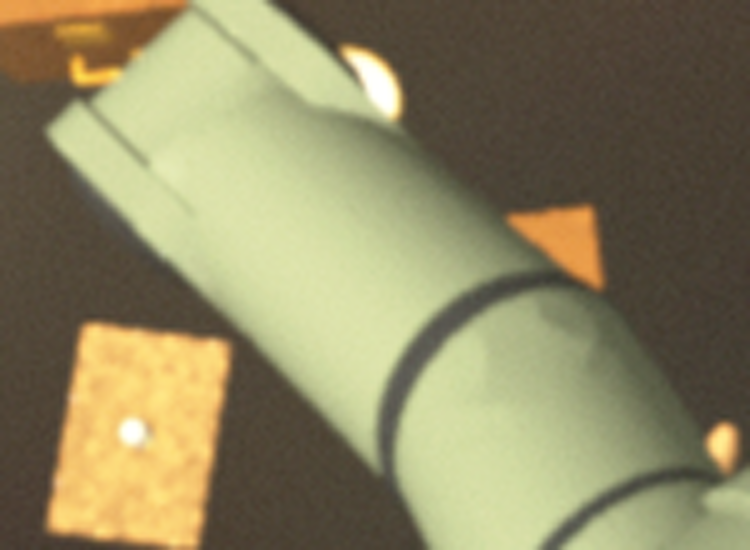

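Call:
arm_command([
  [1,-0.3,-0.2,0,0,0,0],
  [1,-0.56,-0.4,0.05,0,0,0],
  [1,-0.56,-0.4,0.1,0,0,0],
  [1,-0.56,-0.4,0.1,0,0,0],
])

```text
clock: 10.92
position: [0.563, 0.1137, 0.1618]
tool_rot: [-3.141, -0.001, 2.185]
force: [-1.0, 0.7, 1.0]
grip_width: 0.0856
```

```bash
python3 - <<'E'
from ov import *
go(.564,.110,.08,125)
im=cams.grab_frame("scene"); crop(im,310,110,90,110,7,"pics/c1.png")
E
```

```text
[-0.025 -0.009  0.546] [-0.    -0.001  0.004] pos [0.563  0.1137 0.1618] rpy [-1.800e+02 -1.000e-01  1.252e+02]
```

View pics/c1.png

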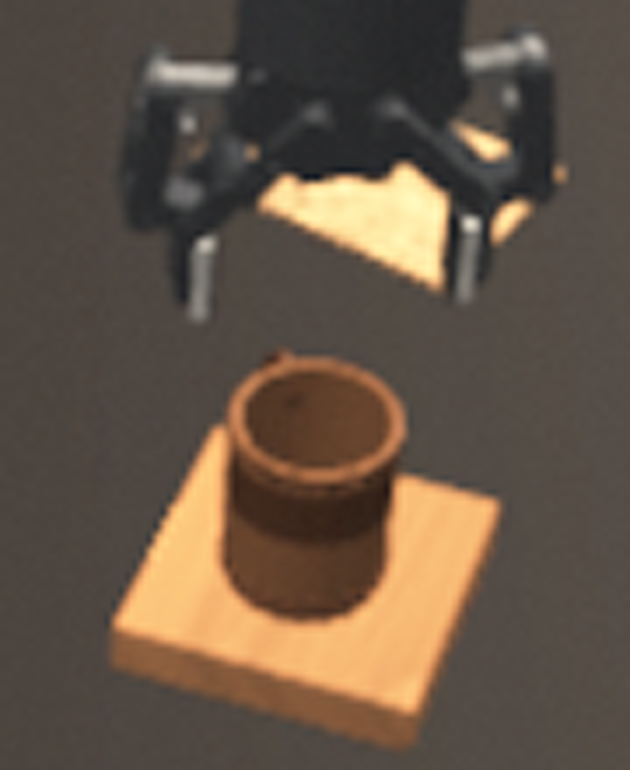

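Call:
arm_command([
  [1,-0.025,-0.01,0.15,0,0,0],
  [1,-0.025,-0.01,0.3,0,0,0],
  [1,-0.025,-0.01,0.4,0,0,0],
  [1,-0.025,-0.01,0.4,0,0,0],
])

```text
clock: 11.48
position: [0.564, 0.1093, 0.1015]
tool_rot: [-3.141, -0.001, 2.185]
force: [-0.1, -0.2, 0.9]
grip_width: 0.0851
```

```bash
python3 - <<'E'
from ov import *
go(.564,.110,.078,125)
im=cams.grab_frame("scene"); crop(im,310,110,90,110,7,"pics/c2.png")
E
```

```text
[0.003 0.003 0.157] [-0.001 -0.001  0.004] pos [0.564  0.1093 0.1015] rpy [-179.9   -0.   125.2]
```

View pics/c2.png

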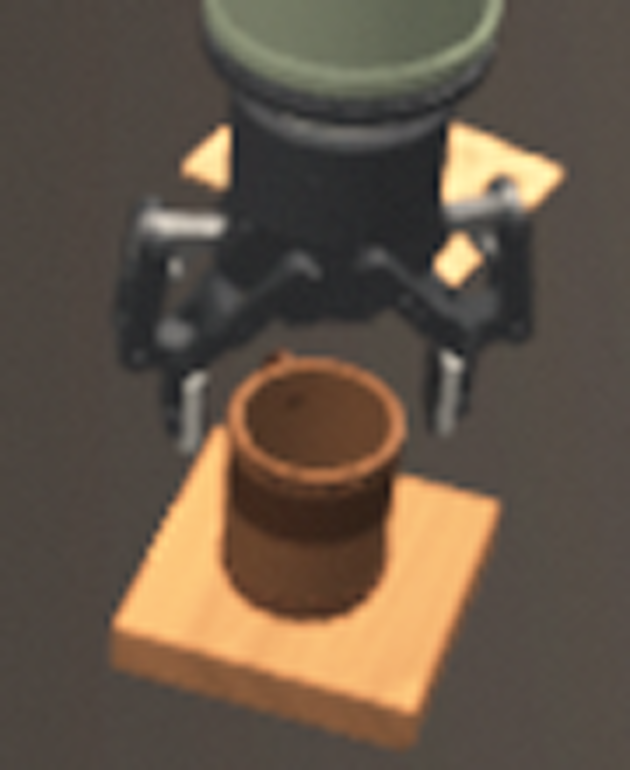

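Call:
arm_command([
  [1,0,0,0.08,0,0,0],
  [1,0,0,0.16,0,0,0],
  [1,0,0,0.21,0,0,0],
  [1,0,0,0.21,0,0,0],
  [0.8,0,0,0.21,0,0,0],
  [0.7,0,0,0.21,0,0,0],
  [0.6,0,0,0.21,0,0,0],
], newtons=35)

```text
clock: 12.4
position: [0.5646, 0.1083, 0.0708]
tool_rot: [3.141, 0.0, 2.184]
force: [0.6, -0.6, -0.6]
grip_width: 0.0686
```

Call:
arm_command([
  [0.5,0,0,0,0,0,0],
  [0.4,0,0,0,0,0,0],
  [0.2,0,0,0,0,0,0],
  [-0.2,0,0,0,0,0,0],
  [-0.2,0,0,0,0,0,0],
])

```text
clock: 13.02
position: [0.5648, 0.1086, 0.0711]
tool_rot: [3.141, 0.0, 2.184]
force: [-0.1, -1.0, 6.9]
grip_width: 0.063
```

Call:
arm_command([
  [-0.2,0,0,-0.03,0,0,0],
  [-0.2,0,0,-0.1,0,0,0],
  [-0.2,0,0,-0.2,0,0,0],
  [-0.2,0,0,-0.4,0,0,0],
  [-0.2,0,0,-0.6,0,0,0],
  [-0.2,0,0,-0.6,0,0,0],
])

```text
clock: 13.78
position: [0.5655, 0.1086, 0.1633]
tool_rot: [3.138, 0.002, 2.183]
force: [-0.9, 0.0, -2.6]
grip_width: 0.0629
```

```bash
python3 - <<'E'
from ov import *
im=cams.grab_frame("scene"); crop(im,310,70,90,140,5,"pics/c3.png")
go(.565,-.121,.16,125)
E
```

```text
[-1.251 -0.878  0.011] [0.002 0.001 0.002] pos [0.5648 0.1082 0.1617] rpy [1.799e+02 1.000e-01 1.251e+02]
```

View pics/c3.png

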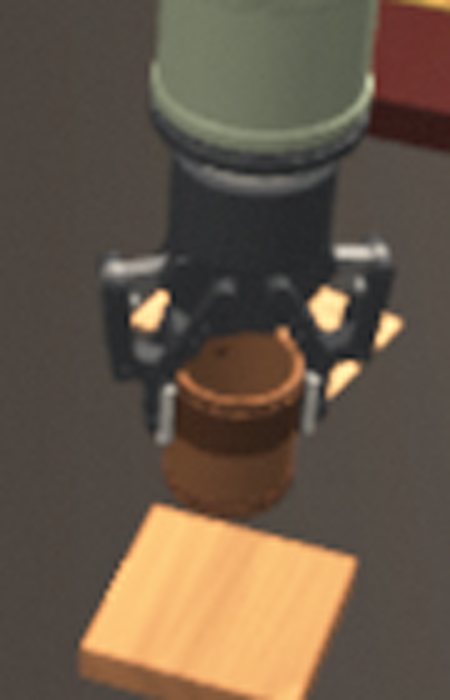

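Call:
arm_command([
  [-0.2,-0.2,-0.15,0,0,0,0],
  [-0.2,-0.45,-0.32,0,0,0,0],
  [-0.2,-0.7,-0.5,0,0,0,0],
  [-0.2,-0.95,-0.67,0,0,0,0],
  [-0.2,-1,-0.7,0,0,0,0],
])

```text
clock: 14.45
position: [0.564, -0.0783, 0.1595]
tool_rot: [-3.139, -0.0, 2.179]
force: [-0.3, 1.1, -2.8]
grip_width: 0.0627
```

Call:
arm_command([
  [-0.2,-0.15,-0.1,0.1,0,0,0],
  [-0.2,-0.25,-0.18,0.2,0,0,0],
  [-0.2,-0.25,-0.18,0.3,0,0,0],
  [-0.2,-0.25,-0.18,0.3,0,0,0],
])

```text
clock: 14.95
position: [0.5636, -0.1202, 0.114]
tool_rot: [-3.14, -0.002, 2.185]
force: [0.7, 0.2, -2.3]
grip_width: 0.0633
```

```bash
python3 - <<'E'
from ov import *
go(.565,-.122,.097,125)
p=telemetry.observe()["position"]
im=cams.grab_frame("scene")
S=[(circ(.565,-.121,.048,.05),(255,0,255)),(circ(p[0],p[1],p[2]-.047,.032),(255,0,0)),(circ(p[0],p[1],p[2]+.031,.032),(0,255,0))]
draw(im,"scene",(270,160),(90,110),6,S,"pics/c4.png")
im=cams.grab_frame("top")
draw(im,"top",(330,160),(70,70),6,S,"pics/c5.png")
E
```

```text
[-0.016  0.001  0.113] [-0.002 -0.003  0.004] pos [ 0.5636 -0.1202  0.114 ] rpy [-1.799e+02 -1.000e-01  1.252e+02]
```

View pics/c4.png

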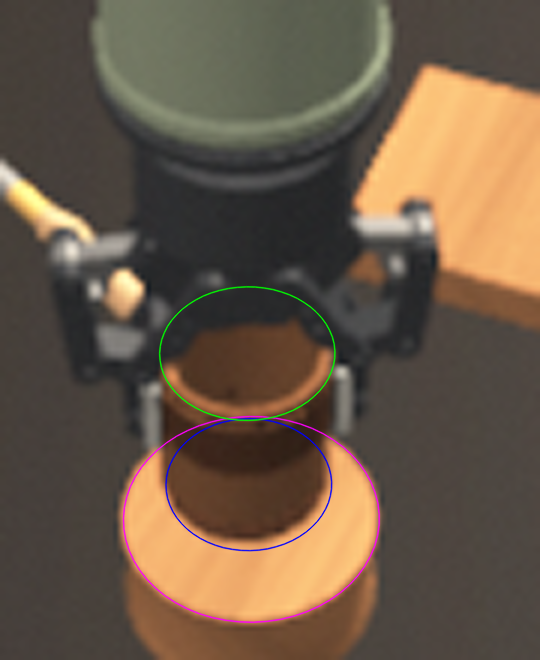

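View pics/c5.png

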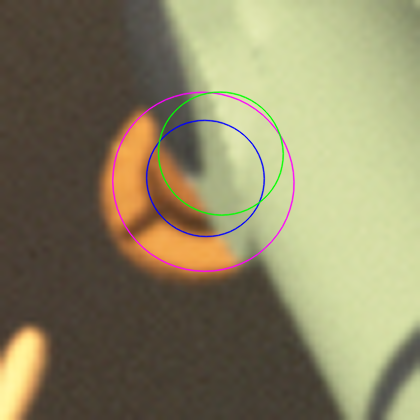

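Call:
arm_command([
  [-0.2,-0.01,0,0.05,0,0,0],
  [-0.2,-0.016,0,0.09,0,0,0],
  [-0.2,-0.016,0,0.1,0,0,0],
  [-0.2,-0.016,0,0.11,0,0,0],
  [-0.2,-0.016,0,0.115,0,0,0],
  [-0.2,-0.016,0,0.115,0,0,0],
])

```text
clock: 15.8
position: [0.5657, -0.1229, 0.0983]
tool_rot: [3.142, 0.0, 2.184]
force: [-0.4, 0.2, -3.1]
grip_width: 0.0627
```

Call:
arm_command([
  [-0.2,0,0,0.007,0,0,0],
  [-0.2,0,0,0.007,0,0,0],
])

```text
clock: 16.05
position: [0.5657, -0.1229, 0.0972]
tool_rot: [-3.142, -0.0, 2.184]
force: [0.9, -0.6, -2.6]
grip_width: 0.0627
```

Call:
arm_command([
  [-0.2,0,0,0.007,0,0,0],
  [-0.2,0,0,0.007,0,0,0],
])

```text
clock: 16.3
position: [0.5656, -0.1229, 0.0961]
tool_rot: [-3.141, -0.0, 2.184]
force: [-0.2, -0.6, -2.3]
grip_width: 0.0632
```

Call:
arm_command([
  [-0.2,0,0,0.007,0,0,0],
  [-0.2,0,0,0.007,0,0,0],
])

```text
clock: 16.55
position: [0.5657, -0.1229, 0.0952]
tool_rot: [3.142, 0.0, 2.184]
force: [-0.6, -0.3, -1.2]
grip_width: 0.0633
```

Call:
arm_command([
  [-0.2,0,0,0.004,0,0,0],
  [-0.2,0,0,0.004,0,0,0],
])

```text
clock: 16.8
position: [0.5658, -0.1229, 0.0951]
tool_rot: [3.142, 0.0, 2.184]
force: [-4.5, -0.9, 9.6]
grip_width: 0.0629
```

Call:
arm_command([
  [-0.2,0,0,-0.004,0,0,0],
  [0.5,0,0,-0.004,0,0,0],
  [0.6,0,0,-0.004,0,0,0],
  [0.7,0,0,-0.004,0,0,0],
  [0.85,0,0,-0.004,0,0,0],
  [1,0,0,-0.004,0,0,0],
  [1,0,0,-0.004,0,0,0],
])

```text
clock: 17.68
position: [0.5657, -0.1229, 0.0951]
tool_rot: [-3.142, -0.0, 2.184]
force: [0.5, -0.0, -0.1]
grip_width: 0.0855
```

```bash
python3 - <<'E'
from ov import *
im=cams.grab_frame("scene"); crop(im,270,160,90,110,6,"pics/c6.png")
E
```

```text
(no output)
```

View pics/c6.png

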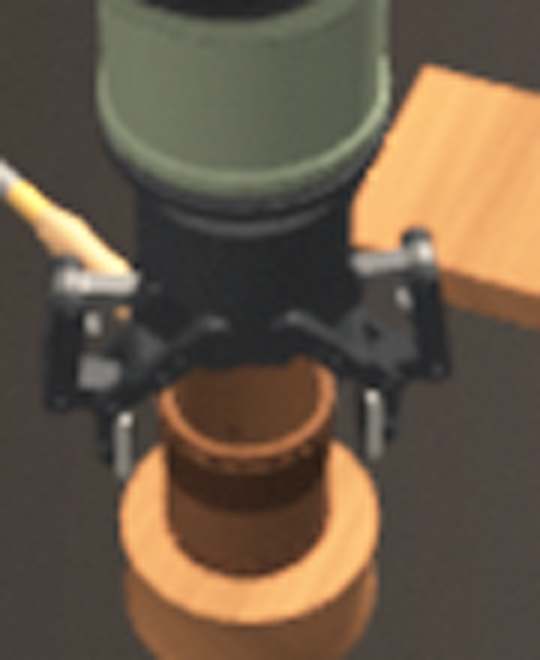

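Call:
arm_command([
  [1,0,0,-0.1,0,0,0],
  [1,0,0,-0.4,0,0,0],
  [1,0,0,-0.7,0,0,0.2],
  [1,0,0,-1,0,0,0.4],
  [1,0,0,-1,0,0,0.6],
  [1,0,0,-1,0,0,0.78],
  [1,0,0,-1,0,0,0.78],
])

```text
clock: 18.6
position: [0.5658, -0.1227, 0.2462]
tool_rot: [3.141, 0.0, 1.572]
force: [0.9, 0.2, 1.0]
grip_width: 0.0852
```

```bash
python3 - <<'E'
from ov import *
im=cams.grab_frame("scene"); cv2.imwrite("pics/s1.png",im)
t=cams.grab_frame("top"); cv2.imwrite("pics/t1.png",t)
go(.443,-.356,.25,90)
B=(255,0,0);G=(0,255,0);M=(255,0,255)
mg=(.566,-.122)
S=[(circ(.565,-.121,.048,.05),M),(circ(*mg,.126,.032),G),(circ(*mg,.048,.032),B)]
draw(im,"scene",(270,190),(90,90),6,S,"pics/c7.png")
th=(.4787,.3655)
S=[(rect(.478,.366,.005,.07,.05,-.14),M),(circ(*th,.005,.010),B),(circ(*th,.025,.0085),G)]
draw(im,"scene",(330,110),(70,50),10,S,"pics/c8.png")
draw(t,"top",(190,185),(60,60),10,S,"pics/c9.png")
E
```

```text
[-1.552 -0.825 -0.029] [ 0.    -0.     0.005] pos [ 0.5657 -0.1227  0.2456] rpy [180.   -0.   90.2]
```

View pics/c7.png

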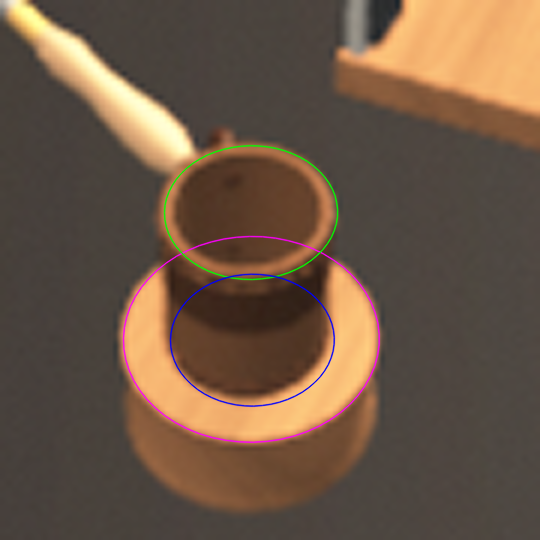

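View pics/c8.png

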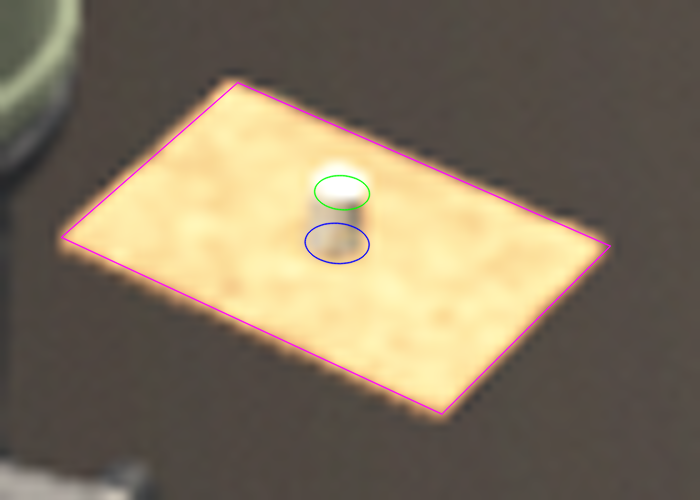

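View pics/c9.png

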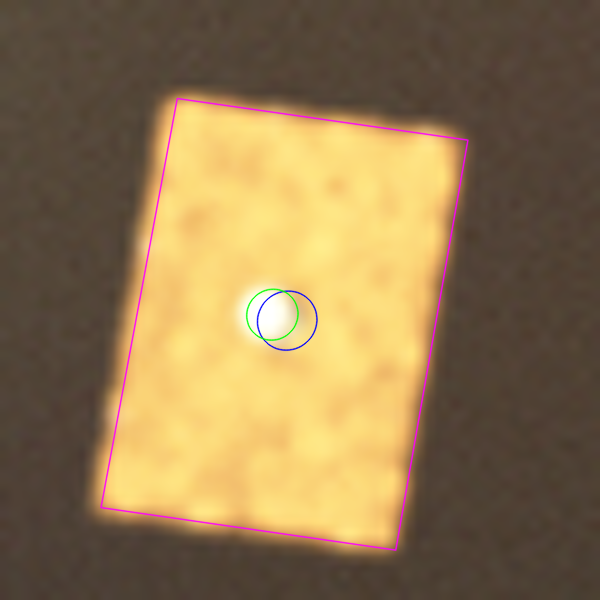

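Call:
arm_command([
  [1,-0.3,-0.2,-0.03,0,0,0],
  [1,-0.6,-0.3,-0.03,0,0,0],
  [1,-0.9,-0.5,-0.03,0,0,0],
  [1,-1,-0.6,-0.03,0,0,0],
])

```text
clock: 19.2
position: [0.4738, -0.2758, 0.2496]
tool_rot: [-3.141, 0.0, 1.571]
force: [-0.3, -0.2, 0.5]
grip_width: 0.0855
```

Call:
arm_command([
  [1,-0.3,-0.1,0,0,0,0],
  [1,-0.55,-0.23,0,0,0,0],
  [1,-0.55,-0.23,0,0,0,0],
  [1,-0.55,-0.23,0,0,0,0],
])

```text
clock: 19.7
position: [0.4416, -0.3549, 0.2497]
tool_rot: [3.141, -0.001, 1.573]
force: [0.2, 0.1, 0.7]
grip_width: 0.0854
```

```bash
python3 - <<'E'
from ov import *
go(.443,-.356,.2,90)
im=cams.grab_frame("scene"); crop(im,150,180,110,140,5,"pics/d1.png")
E
```

```text
[-0.008  0.009  0.331] [ 0.    -0.001  0.003] pos [ 0.4416 -0.3549  0.2497] rpy [180.   -0.   90.1]
```

View pics/d1.png

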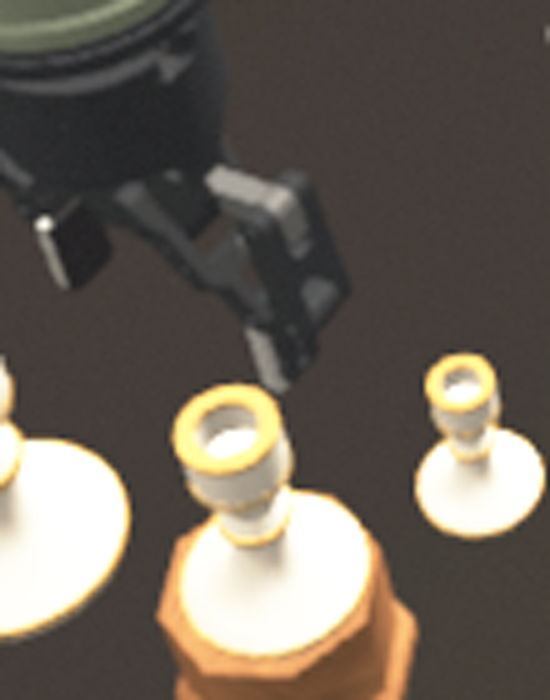

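Call:
arm_command([
  [1,-0.008,0.02,0.1,0,0,0],
  [1,-0.008,0.02,0.25,0,0,0],
  [0.5,-0.008,0.02,0.4,0,0,0],
  [0.3,-0.008,0.02,0.53,0,0,0],
  [0.3,-0.008,0.02,0.53,0,0,0],
  [0.3,-0.008,0.02,0.53,0,0,0],
])

```text
clock: 20.5
position: [0.4448, -0.3563, 0.1705]
tool_rot: [3.141, 0.0, 1.572]
force: [-0.1, -0.3, -0.4]
grip_width: 0.0554
```

```bash
python3 - <<'E'
from ov import *
go(.443,-.356,.167,90)
im=cams.grab_frame("scene"); crop(im,160,220,80,80,8,"pics/d2.png")
im=cams.grab_frame("top"); crop(im,390,190,80,80,8,"pics/d3.png")
E
```

```text
[ 0.002 -0.012  0.023] [0.    0.    0.002] pos [ 0.4448 -0.3563  0.1705] rpy [180.    0.   90.1]
```

View pics/d2.png

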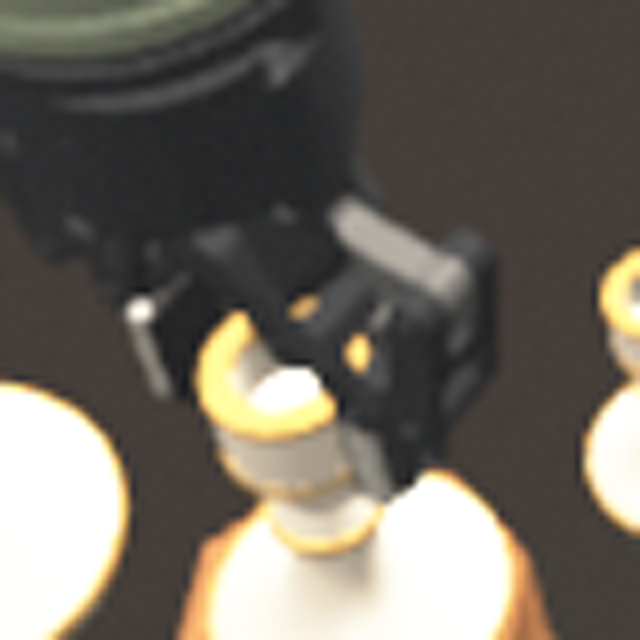

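View pics/d3.png

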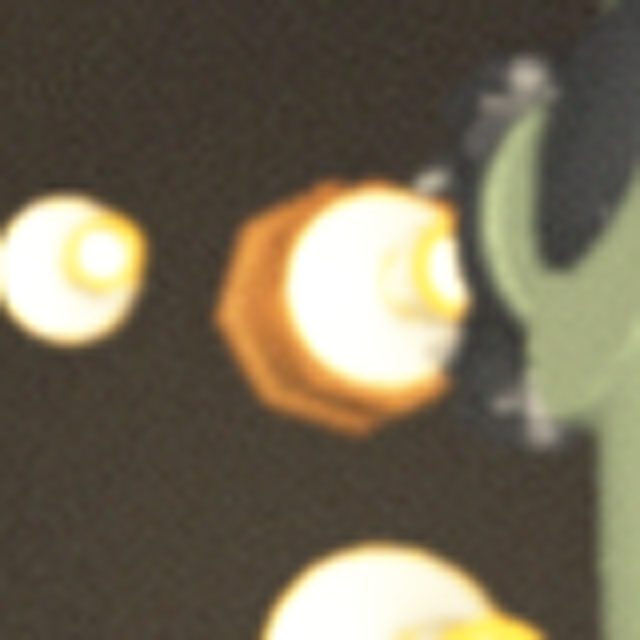

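Call:
arm_command([
  [0.2,0,-0.014,0.02,0,0,0],
  [0.15,0,-0.014,0.02,0,0,0],
  [0.1,0,-0.014,0.02,0,0,0],
  [0.05,0,-0.014,0.02,0,0,0],
  [0,0,-0.014,0.02,0,0,0],
  [-0.05,0,-0.014,0.02,0,0,0],
  [-0.1,0,-0.014,0.02,0,0,0],
  [-0.12,0,-0.014,0.02,0,0,0],
], newtons=35)

```text
clock: 21.6
position: [0.4423, -0.3566, 0.1672]
tool_rot: [3.141, 0.0, 1.571]
force: [2.4, -0.5, 1.6]
grip_width: 0.0377
```

Call:
arm_command([
  [-0.2,0,0,0,0,0,0],
  [-0.3,0,0,0,0,0,0],
  [-0.7,0,0,0,0,0,0],
  [-0.7,0,0,0,0,0,0],
])

```text
clock: 22.1
position: [0.4423, -0.3567, 0.1673]
tool_rot: [3.141, 0.0, 1.571]
force: [2.0, 0.6, 4.5]
grip_width: 0.0374
```

```bash
python3 - <<'E'
from ov import *
im=cams.grab_frame("scene"); crop(im,160,220,80,110,7,"pics/d4.png")
E
```

```text
(no output)
```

View pics/d4.png

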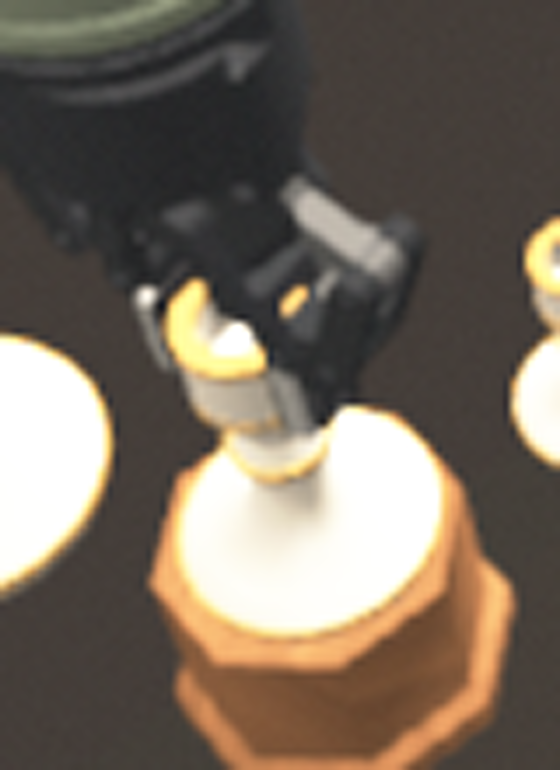

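Call:
arm_command([
  [-0.7,0,0,-0.03,0,0,0],
  [-0.7,0,0,-0.1,0,0,0],
  [-0.7,0,0,-0.2,0,0,0],
  [-0.7,0,0,-0.4,0,0,0],
  [-0.7,0,0,-0.6,0,0,0],
  [-0.7,0,0,-0.75,0,0,0],
  [-0.7,0,0,-0.75,0,0,0],
])

```text
clock: 23.02
position: [0.4426, -0.357, 0.2817]
tool_rot: [3.139, 0.002, 1.571]
force: [-1.0, -0.1, -3.5]
grip_width: 0.0369
```

```bash
python3 - <<'E'
from ov import *
im=cams.grab_frame("scene"); crop(im,140,180,110,140,5,"pics/d5.png")
go(.5665,.113,.28,90)
print(telemetry.observe()["force"])
E
```

```text
[ 3.132  0.829 -0.   ] [0.001 0.001 0.   ] pos [ 0.4422 -0.3568  0.2803] rpy [1.8e+02 1.0e-01 9.0e+01]
[-1.31456522  0.13446273 -3.95037298]
```

View pics/d5.png

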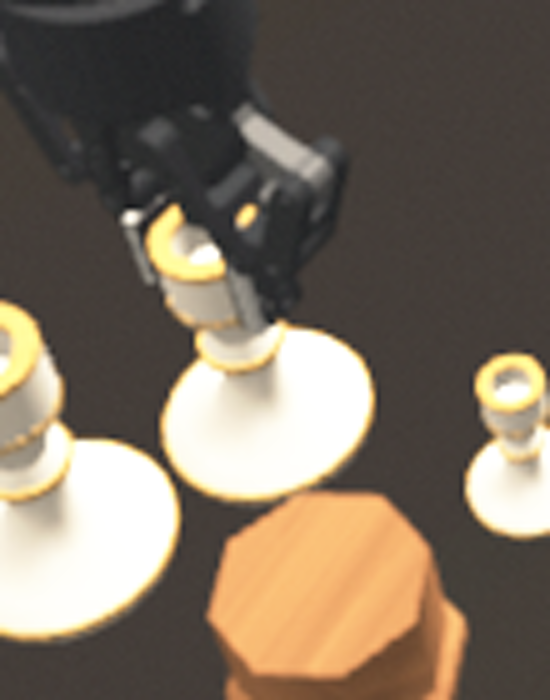

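Lifted: the tall riser's top is now bare at about (203,297) in the full frame. I carry on to the low riser, keeping high over the mug.

Call:
arm_command([
  [-0.7,0.2,0,0,0,0,0],
  [-0.7,0.5,0.1,0,0,0,0],
  [-0.7,0.8,0.2,0,0,0,0],
  [-0.7,1,0.28,0,0,0,0],
])

```text
clock: 23.58
position: [0.4841, -0.2044, 0.2789]
tool_rot: [-3.14, -0.001, 1.573]
force: [0.3, -1.3, -2.7]
grip_width: 0.0366
```

Call:
arm_command([
  [-0.7,0.3,0.1,0,0,0,0],
  [-0.7,0.6,0.2,0,0,0,0],
  [-0.7,0.9,0.25,0,0,0,0],
  [-0.7,1,0.28,0,0,0,0],
])

```text
clock: 24.08
position: [0.5259, -0.0538, 0.2789]
tool_rot: [-3.14, -0.001, 1.575]
force: [0.5, 0.1, -2.6]
grip_width: 0.0371
```

Call:
arm_command([
  [-0.7,0.3,0.1,0,0,0,0],
  [-0.7,0.6,0.2,0,0,0,0],
  [-0.7,0.9,0.25,0,0,0,0],
  [-0.7,1,0.26,0.2,0,0,0],
  [-0.7,1,0.26,0.5,0,0,0],
  [-0.7,1,0.26,0.5,0,0,0],
])

```text
clock: 24.82
position: [0.5633, 0.0924, 0.2018]
tool_rot: [-3.136, 0.001, 1.571]
force: [-0.3, 0.4, -2.0]
grip_width: 0.0375
```

```bash
python3 - <<'E'
from ov import *
go(.5665,.113,.125,90)
E
```

```text
[0.138 0.024 0.512] [-0.008  0.002  0.   ] pos [0.5633 0.0924 0.2018] rpy [-1.797e+02  1.000e-01  9.000e+01]
```

Call:
arm_command([
  [-0.7,0.13,0.02,0.1,0,0,0],
  [-0.7,0.13,0.02,0.25,0,0,0],
  [-0.7,0.13,0.02,0.4,0,0,0],
  [-0.7,0.13,0.02,0.45,0,0,0],
  [-0.7,0.13,0.02,0.45,0,0,0],
])

```text
clock: 25.45
position: [0.5684, 0.1126, 0.138]
tool_rot: [3.141, 0.0, 1.571]
force: [0.4, -0.9, -2.1]
grip_width: 0.037
```

```bash
python3 - <<'E'
from ov import *
go(.5665,.113,.119,90)
p=telemetry.observe()["position"]
im=cams.grab_frame("scene"); t=cams.grab_frame("top")
S=[(rect(.5665,.113,.024,.06,.06,.137),(255,0,255)),(circ(p[0],p[1],p[2]-.093,.038),(255,0,0))]
draw(im,"scene",(310,110),(90,110),7,S,"pics/d6.png")
draw(t,"top",(260,150),(80,80),7,S,"pics/d7.png")
E
```

```text
[ 0.002 -0.013  0.127] [ 0.001  0.    -0.   ] pos [0.5684 0.1126 0.138 ] rpy [180.   0.  90.]
```

View pics/d6.png

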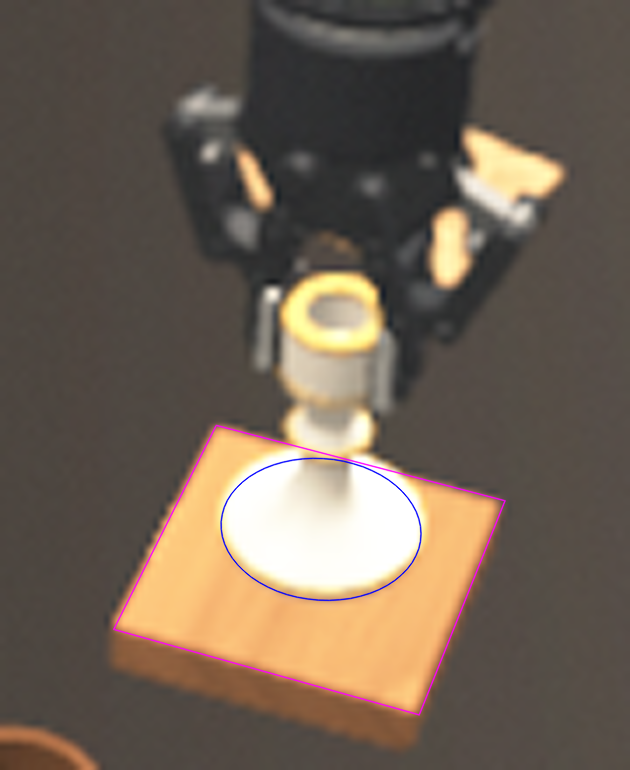

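View pics/d7.png

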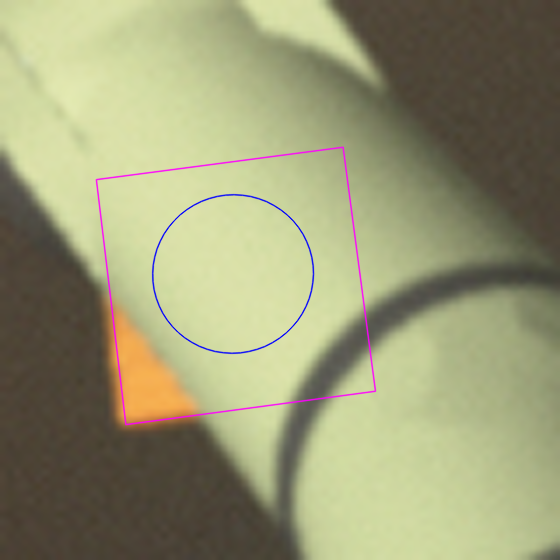

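Well aligned. I lower it slowly now.

Call:
arm_command([
  [-0.7,0,-0.01,0.05,0,0,0],
  [-0.7,0,-0.01,0.09,0,0,0],
  [-0.7,0,-0.01,0.105,0,0,0],
  [-0.7,0,-0.01,0.112,0,0,0],
  [-0.7,0,-0.01,0.115,0,0,0],
  [-0.7,0,-0.01,0.115,0,0,0],
])

```text
clock: 26.3
position: [0.5666, 0.1129, 0.12]
tool_rot: [3.142, -0.0, 1.571]
force: [1.0, 0.4, -3.5]
grip_width: 0.0369
```

Call:
arm_command([
  [-0.7,0,0,0.005,0,0,0],
  [-0.7,0,0,0.005,0,0,0],
])

```text
clock: 26.55
position: [0.5667, 0.1129, 0.1193]
tool_rot: [3.141, -0.0, 1.571]
force: [0.0, -0.7, -0.1]
grip_width: 0.0373
```

Call:
arm_command([
  [-0.7,0,0,0.003,0,0,0],
  [-0.7,0,0,0.003,0,0,0],
])

```text
clock: 26.8
position: [0.5668, 0.113, 0.1192]
tool_rot: [3.141, -0.0, 1.571]
force: [-1.1, -0.9, 5.6]
grip_width: 0.0371
```

Call:
arm_command([
  [-0.2,0,0,-0.002,0,0,0],
  [-0.1,0,0,-0.002,0,0,0],
  [0,0,0,-0.002,0,0,0],
  [0.2,0,0,-0.002,0,0,0],
  [0.5,0,0,-0.002,0,0,0],
  [0.7,0,0,-0.002,0,0,0],
  [0.7,0,0,-0.002,0,0,0],
])

```text
clock: 27.68
position: [0.5665, 0.1129, 0.119]
tool_rot: [-3.142, 0.0, 1.571]
force: [0.4, 0.0, 1.0]
grip_width: 0.0728
```

Call:
arm_command([
  [0.7,0,0,-0.1,0,0,0],
  [0.7,0,0,-0.4,0,0,0],
  [0.7,0,0,-0.8,0,0,0],
  [0.2,0,0,-0.9,0,0,0],
  [0,0,0,-0.9,0,0,0],
])

```text
clock: 28.3
position: [0.5668, 0.1129, 0.2553]
tool_rot: [3.14, -0.0, 1.571]
force: [-0.1, -0.1, -0.9]
grip_width: 0.0425
```

```bash
python3 - <<'E'
from ov import *
go(.4785,.366,.15,90)
im=cams.grab_frame("scene"); cv2.imwrite("pics/s2.png",im)
cs=(.567,.113)
S=[(rect(.5665,.113,.024,.06,.06,.137),(255,0,255)),(circ(*cs,.026,.038),(255,0,0)),(circ(*cs,.134,.019),(0,255,0))]
draw(im,"scene",(310,110),(90,110),7,S,"pics/d8.png")
from scipy.optimize import least_squares
cv2.imwrite("pics/d9.png",cv2.resize(im[270:330,160:250],None,fx=8,fy=8,interpolation=cv2.INTER_CUBIC))
t=cams.grab_frame("top");cv2.imwrite("pics/t2.png",t)
cv2.imwrite("pics/d10.png",cv2.resize(t[195:255,400:480],None,fx=8,fy=8,interpolation=cv2.INTER_CUBIC))
E
```

```text
[ 1.687 -0.59   0.701] [ 0.003 -0.     0.   ] pos [0.5668 0.1129 0.2553] rpy [179.9  -0.   90. ]
```

View pics/d8.png

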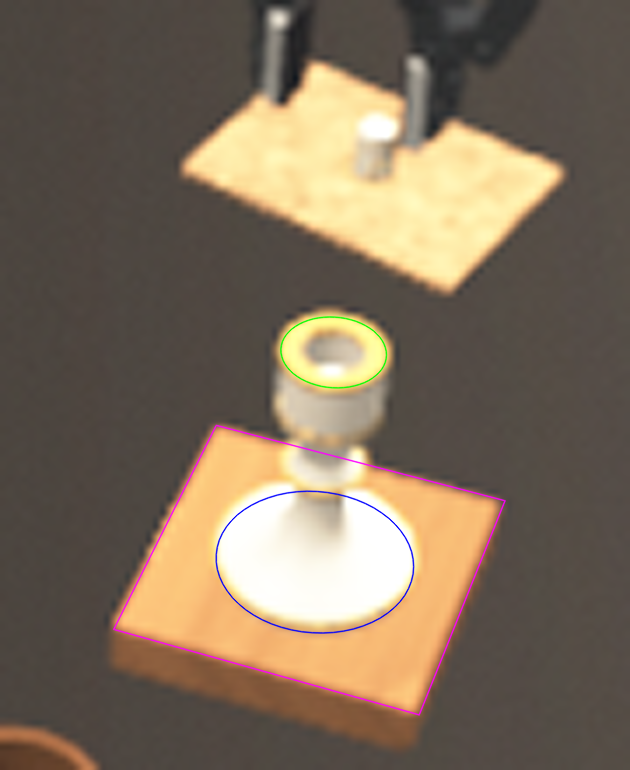

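View pics/d9.png

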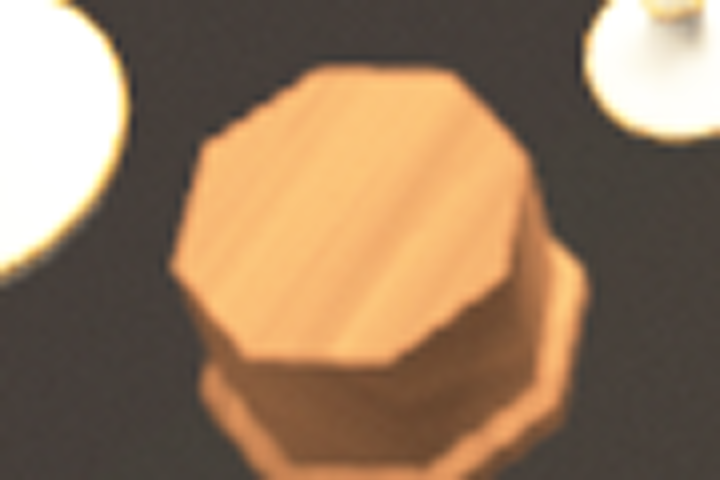

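View pics/d10.png

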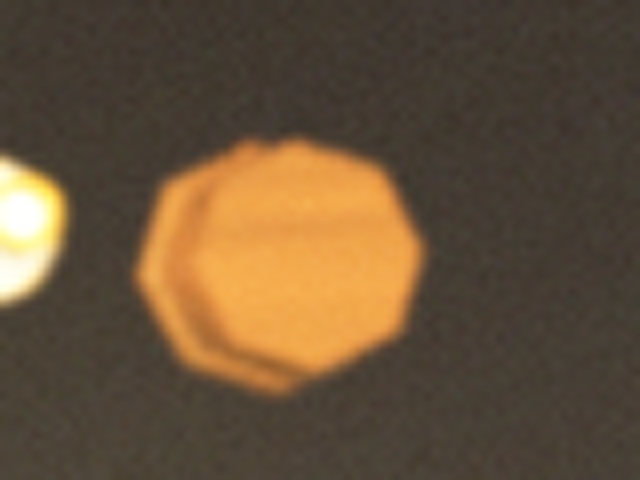

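```bash
python3 - <<'E'
from ov import *
from scipy.optimize import least_squares
def pix(o,p): return (np.array(p)+.5)/8-.5+o
A=[("scene",pix([160,270],p)) for p in((172,268),(205,148),(320,68),(455,72),(528,160),(512,275),(393,363),(243,358))]
B=[("top",pix([400,195],p)) for p in((297,140),(382,160),(425,245),(403,330),(305,375))]
for obs in(A,B,A+B):
    def f(q):
        r=[]
        for n,p in obs:
            d=proj(n,circ(q[0],q[1],.072,.046,8,q[2]))-p; r+=list(d[np.argmin((d**2).sum(1))])
        return np.array(r)
    s=least_squares(f,[.442,-.357,.1]); print(np.round(s.x,4),np.round(s.fun,1))
E
```

```text
[ 0.4419 -0.3582  0.0775] [ 0.4 -0.1  0.2  0.   0.1  0.2 -0.4  0.2  0.1 -0.4 -0.8  0.2 -0.5 -0.1
  0.9  0. ]
[ 0.4435 -0.357   0.0463] [ 0.1 -0.2 -0.1  1.  -0.5  0.3 -1.  -0.   1.5 -1. ]
[ 0.4421 -0.3579  0.0739] [ 0.5 -0.2  0.4 -0.1  0.4  0.2 -0.2  0.2  0.3 -0.4 -0.7  0.2 -0.4 -0.1
  0.9 -0.   0.   0.3 -0.1  1.2 -0.2  0.3 -0.4  0.1  2.2 -0.6]
```

Call:
arm_command([
  [0,0.3,-0.1,0,0,0,0],
  [0,0.6,-0.2,0.1,0,0,0],
  [0,0.9,-0.4,0.3,0,0,0],
  [0,1,-0.59,0.5,0,0,0],
  [0,1,-0.59,0.5,0,0,0],
], newtons=20)

```text
clock: 29.02
position: [0.4746, 0.2636, 0.1761]
tool_rot: [-3.136, 0.002, 1.575]
force: [0.4, -0.0, 0.2]
grip_width: 0.0423
```

```bash
python3 - <<'E'
from ov import *
go(.4785,.3655,.075,90)
E
```

```text
[0.681 0.032 0.672] [-0.007  0.003  0.006] pos [0.4746 0.2636 0.1761] rpy [-1.797e+02  1.000e-01  9.030e+01]
```

Call:
arm_command([
  [0,0.3,0.02,0,0,0,0],
  [0,0.6,0.02,0.2,0,0,0],
  [0,0.68,0.02,0.4,0,0,0],
  [0,0.68,0.02,0.65,0,0,0],
  [0,0.68,0.02,0.65,0,0,0],
  [0,0.68,0.02,0.65,0,0,0],
])

```text
clock: 29.78
position: [0.4816, 0.3648, 0.0825]
tool_rot: [3.141, -0.0, 1.57]
force: [1.3, 0.2, 0.9]
grip_width: 0.0425
```

```bash
python3 - <<'E'
from ov import *
go(.4785,.3655,.027,90)
im=cams.grab_frame("scene"); crop(im,320,80,90,90,8,"pics/e1.png")
E
```

```text
[ 0.005 -0.021  0.37 ] [ 0.001 -0.    -0.   ] pos [0.4816 0.3648 0.0825] rpy [180.  -0.  90.]
```

View pics/e1.png

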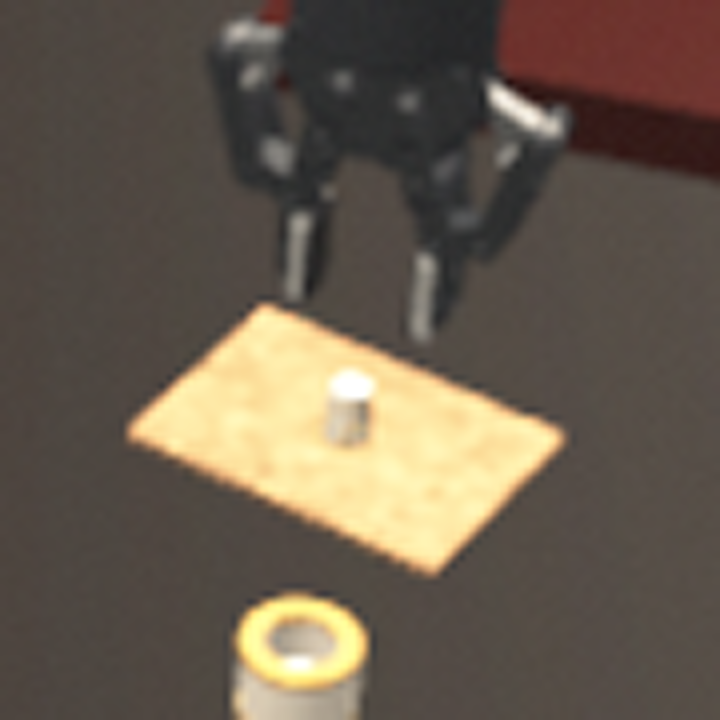

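Call:
arm_command([
  [0,0,-0.02,0.05,0,0,0],
  [0,0,-0.02,0.15,0,0,0],
  [0,0,-0.02,0.25,0,0,0],
  [0,0,-0.02,0.34,0,0,0],
  [0,0,-0.02,0.365,0,0,0],
  [0,0,-0.02,0.365,0,0,0],
])

```text
clock: 30.58
position: [0.4778, 0.3649, 0.0265]
tool_rot: [-3.141, 0.0, 1.571]
force: [1.2, 0.9, 0.5]
grip_width: 0.0431
```

Call:
arm_command([
  [-0.3,0,0,0,0,0,0],
  [-0.4,0,0,0,0,0,0],
  [-0.5,0,0,0,0,0,0],
  [-0.6,0,0,0,0,0,0],
  [-0.7,0,0,0,0,0,0],
  [-1,0,0,0,0,0,0],
  [-1,0,0,0,0,0,0],
])

```text
clock: 31.45
position: [0.4781, 0.3649, 0.027]
tool_rot: [3.141, -0.0, 1.571]
force: [-0.5, -0.9, 5.7]
grip_width: 0.0172
```

Call:
arm_command([
  [-1,0,0,-0.03,0,0,0],
  [-1,0,0,-0.15,0,0,0],
  [-1,0,0,-0.4,0,0,0],
  [-1,0,0,-0.7,0,0,0],
  [-1,0,0,-0.9,0,0,0],
  [-1,0,0,-0.9,0,0,0],
])

```text
clock: 32.2
position: [0.4788, 0.3656, 0.1651]
tool_rot: [3.138, -0.003, 1.571]
force: [0.3, -1.0, -0.4]
grip_width: 0.0171
```

```bash
python3 - <<'E'
from ov import *
go(.442,-.358,.20,90)
im=cams.grab_frame("scene"); crop(im,320,60,90,90,8,"pics/e2.png")
E
```

```text
[-4.823 -0.245 -0.246] [ 0.005 -0.003  0.   ] pos [0.4788 0.3656 0.1651] rpy [179.8  -0.2  90. ]
```

View pics/e2.png

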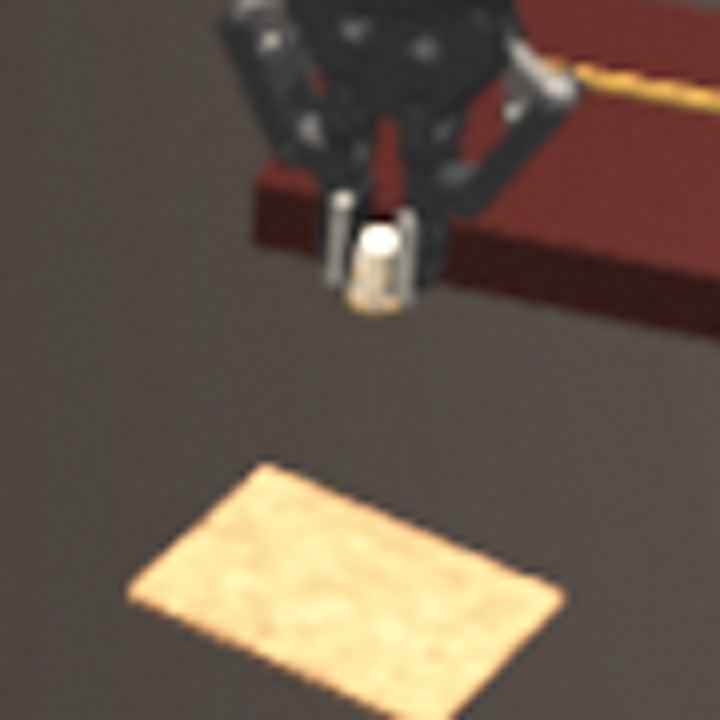

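Call:
arm_command([
  [-1,-0.1,0,-0.2,0,0,0],
  [-1,-0.4,0,-0.4,0,0,0],
  [-1,-0.7,0,-0.4,0,0,0],
  [-1,-1,0,-0.4,0,0,0],
])

```text
clock: 32.75
position: [0.4775, 0.2132, 0.2215]
tool_rot: [-3.141, 0.0, 1.571]
force: [1.1, -0.0, -0.5]
grip_width: 0.0171
```

Call:
arm_command([
  [-1,-0.3,0,0,0,0,0],
  [-1,-0.6,0,0,0,0,0],
  [-1,-0.9,0,0,0,0,0],
  [-1,-1,0,0,0,0,0],
])

```text
clock: 33.25
position: [0.4775, 0.0622, 0.2213]
tool_rot: [-3.14, 0.001, 1.568]
force: [-0.3, 0.4, 0.1]
grip_width: 0.0174
```

Call:
arm_command([
  [-1,-0.3,0,0,0,0,0],
  [-1,-0.6,0,0,0,0,0],
  [-1,-0.9,0,0,0,0,0],
  [-1,-1,0,0,0,0,0],
])

```text
clock: 33.75
position: [0.4778, -0.087, 0.2214]
tool_rot: [-3.141, 0.0, 1.569]
force: [-0.3, 0.7, -0.9]
grip_width: 0.0174
```

Call:
arm_command([
  [-1,-0.3,-0.1,0,0,0,0],
  [-1,-0.6,-0.1,0,0,0,0],
  [-1,-0.9,-0.2,0,0,0,0],
  [-1,-1,-0.2,0,0,0,0],
  [-1,-1,-0.2,0,0,0,0],
])

```text
clock: 34.38
position: [0.4485, -0.2347, 0.2215]
tool_rot: [-3.142, -0.001, 1.571]
force: [-0.2, 0.6, -0.5]
grip_width: 0.0175
```

```bash
python3 - <<'E'
from ov import *
go(.442,-.358,.13,90)
E
```

```text
[-0.822 -0.044  0.609] [-0.    -0.001  0.   ] pos [ 0.4485 -0.2347  0.2215] rpy [-180.   -0.   90.]
```

Call:
arm_command([
  [-1,-0.3,0,0,0,0,0],
  [-1,-0.6,-0.03,0,0,0,0],
  [-1,-0.82,-0.044,0.1,0,0,0],
  [-1,-0.82,-0.044,0.4,0,0,0],
  [-1,-0.82,-0.044,0.7,0,0,0],
  [-1,-0.82,-0.044,0.7,0,0,0],
  [-1,-0.82,-0.044,0.7,0,0,0],
])

```text
clock: 35.25
position: [0.443, -0.3574, 0.1183]
tool_rot: [3.14, 0.0, 1.573]
force: [0.7, 0.5, 0.3]
grip_width: 0.017
```

```bash
python3 - <<'E'
from ov import *
go(.442,-.358,.094,90)
p=telemetry.observe()["position"]
im=cams.grab_frame("scene")
S=[(circ(.442,-.358,.072,.046,8,.075),(255,0,255)),(circ(p[0],p[1],p[2]-.022,.01),(255,0,0))]
draw(im,"scene",(150,240),(100,90),8,S,"pics/e3.png")
E
```

```text
[-0.004 -0.007  0.162] [0.002 0.    0.002] pos [ 0.443  -0.3574  0.1183] rpy [179.9   0.   90.1]
```

View pics/e3.png

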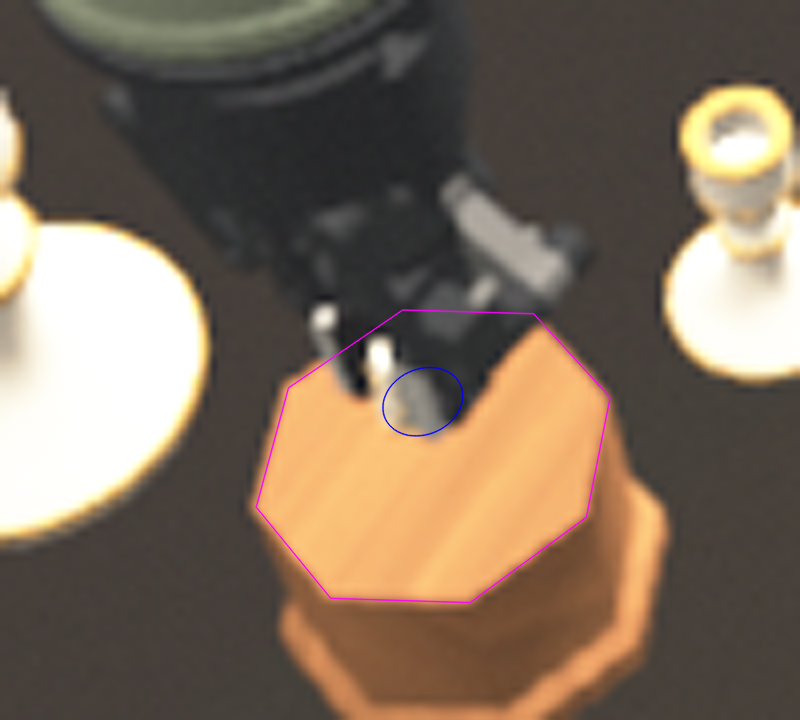

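Call:
arm_command([
  [-1,0.012,0,0.06,0,0,0],
  [-1,0.012,0,0.1,0,0,0],
  [-1,0.012,0,0.13,0,0,0],
  [-1,0.012,0,0.14,0,0,0],
  [-1,0.012,0,0.145,0,0,0],
  [-1,0.012,0,0.145,0,0,0],
])

```text
clock: 36.05
position: [0.4416, -0.3564, 0.0951]
tool_rot: [3.141, 0.0, 1.571]
force: [-0.1, 0.3, -0.1]
grip_width: 0.0173
```

Call:
arm_command([
  [-1,0,0,0.005,0,0,0],
  [-1,0,0,0.005,0,0,0],
])

```text
clock: 36.3
position: [0.4416, -0.3564, 0.0942]
tool_rot: [3.142, -0.0, 1.571]
force: [-0.5, 0.2, -0.8]
grip_width: 0.0171
```

Call:
arm_command([
  [-1,0,0,0.004,0,0,0],
  [-1,0,0,0.004,0,0,0],
])

```text
clock: 36.55
position: [0.4416, -0.3564, 0.094]
tool_rot: [3.142, 0.0, 1.571]
force: [-2.7, 1.6, 6.9]
grip_width: 0.0174
```

Call:
arm_command([
  [-1,0,0,-0.003,0,0,0],
  [-0.6,0,0,-0.003,0,0,0],
  [-0.5,0,0,-0.003,0,0,0],
  [-0.3,0,0,-0.003,0,0,0],
  [-0.1,0,0,-0.003,0,0,0],
  [0,0,0,-0.003,0,0,0],
  [0,0,0,-0.003,0,0,0],
])

```text
clock: 37.42
position: [0.4416, -0.3563, 0.0941]
tool_rot: [-3.142, -0.0, 1.571]
force: [-0.4, -0.2, -1.4]
grip_width: 0.0429
```

Call:
arm_command([
  [0,0,0,-0.1,0,0,0],
  [0,0,0,-0.4,0,0,0],
  [0,0,0,-0.8,0,0,0],
  [0,-0.3,0,-1,0,0,0],
  [0,-0.6,0,-1,0,0,0],
  [0,-0.9,0,-1,0,0,0],
  [0,-1,0,-1,0,0,0],
])

```text
clock: 38.3
position: [0.4407, -0.5087, 0.2447]
tool_rot: [3.141, 0.001, 1.569]
force: [0.7, 1.3, -0.5]
grip_width: 0.0429
```

```bash
python3 - <<'E'
from ov import *
im=cams.grab_frame("scene");t=cams.grab_frame("top"); cv2.imwrite("pics/s3.png",im); cv2.imwrite("pics/t3.png",t)
B=(255,0,0);G=(0,255,0);M=(255,0,255)
S=[(circ(.442,-.358,.072,.046,8,.075),M),(circ(.442,-.358,.072,.01),B),(circ(.442,-.358,.092,.0085),G)]
draw(im,"scene",(150,240),(100,90),8,S,"pics/f1.png"); draw(t,"top",(390,190),(80,60),8,S,"pics/f2.png")
S=[(circ(.565,-.121,.048,.05),M),(circ(.565,-.121,.048,.032),B),(circ(.565,-.121,.126,.032),G),(rect(.5665,.113,.024,.06,.06,.137),M),(circ(.5665,.113,.026,.038),B),(circ(.5665,.113,.134,.019),G)]
draw(t,"top",(250,150),(150,90),5,S,"pics/f3.png")
E
```

View pics/s3.png

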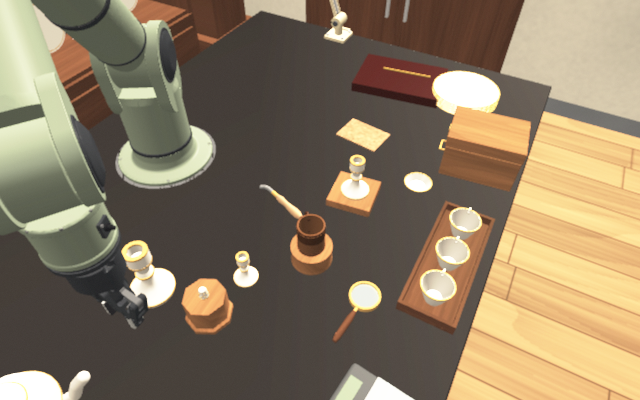

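View pics/f1.png

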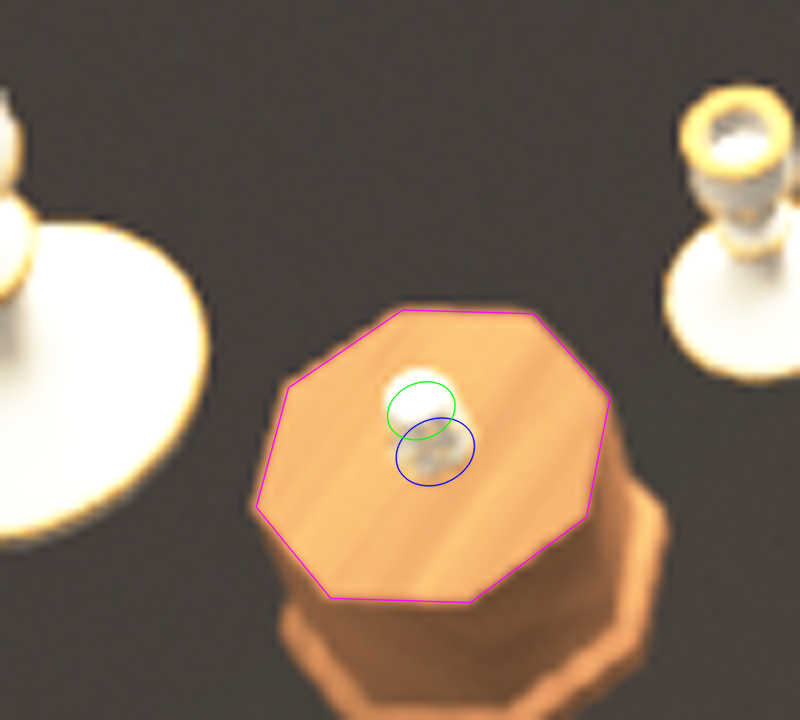

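View pics/f2.png

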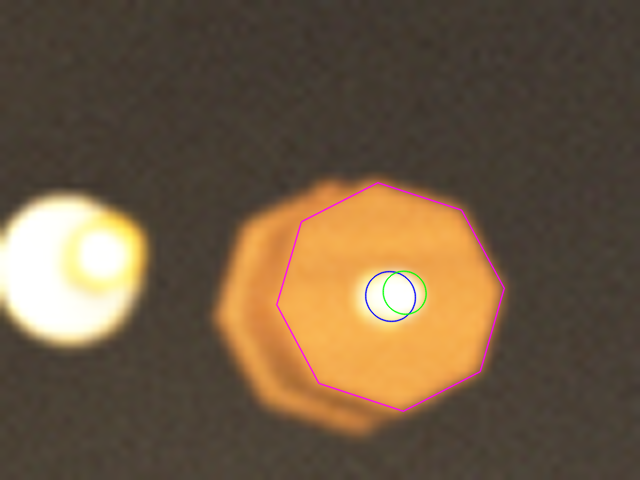

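View pics/f3.png

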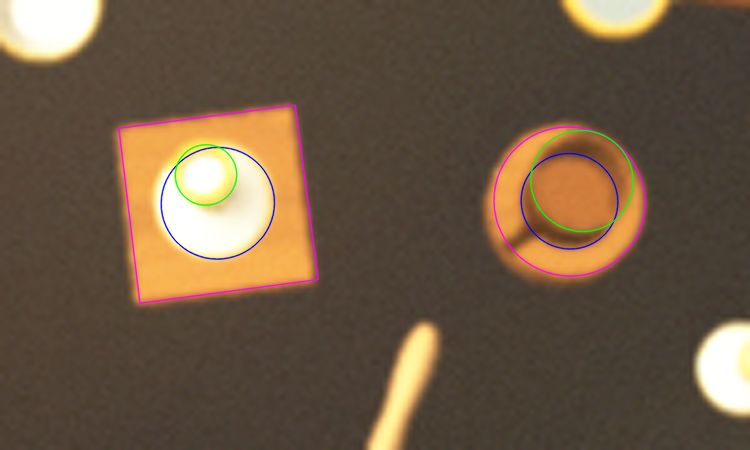

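Final pictures: thimble at (203,292) in the middle of the tall riser, mug at (311,235) on the drum, candlestick at (356,180) on the low slab, all upright. The gripper is clear at (120,295). I compare the bystanders with the first frame, then hand in.

```bash
python3 - <<'E'
from h import *
a=cv2.imread("pics/top0.png");b=cv2.imread("pics/top0.png");b=cv2.imread("pics/t3.png")
for n,(x,y,w,h) in dict(burn=(315,212,28,54),magn=(358,132,56,28),dish=(243,135,32,30)).items():
    A=cv2.cvtColor(a[y:y+h,x:x+w],6).astype(np.float32);B=cv2.cvtColor(b[y:y+h,x:x+w],6).astype(np.float32)
    print(n,np.round(cv2.phaseCorrelate(A,B)[0],2),float(np.abs(A-B).mean()))
s=telemetry.observe(); print(s["clock"],np.round(s["force"],1))
job.job_done()
E
```

```text
burn [0.07 0.08] 3.544973611831665
magn [-0.02  0.03] 2.926020383834839
dish [-0.09  0.16] 3.1187500953674316
38.4 [-0.3 -0.  -0.8]
the job is handed in; nothing more can be done
```

The display is re-set and handed in at 38.4 s. I parked the thimble on the cork mat, moved the mug to the middle drum and the candlestick to the low slab, then put the thimble on the tall riser.

- **Placing:** in the last pictures each piece stands upright, let go, and within about 4 mm of its riser's centre. The two cameras differed by 2–3 mm, and each placing is still well inside the 15 mm limit.
- **Set-down forces:** the wrist read under 13 N at the three final placings. Parking the thimble on the mat was firmer, peaking at about 26 N against the 60 N limit.
- **Bystanders:** the burnisher, magnifier and pin dish show no shift beyond 0.2 pixel (under 1 mm) between the first and last top pictures.
- **Clearance:** the gripper ended well clear of everything.

No check failed.

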